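# Fish a dropped ferrule out of the jack block with sprung tongs

## Robot

A 7-joint arm with a two-finger parallel gripper is mounted at the origin on the work surface. World frame = base frame: x ahead of the robot, y to its left, z up, the work surface at z = 0. Lengths are in m, angles in rad, forces in N, time in s.
With the tool pointing down it reaches from about 0.425 to 0.875 m from the base axis. Payload 4.7 kg.
Tool frame: the origin (TCP) lies midway between the tips of the shut fingers; the grasp point (between the pads) lies 19 mm behind it; z points along the fingers, y is the direction in which the jaws open and shut (so a half turn about z gives the same grasp; the last joint's range is limited). The gripper opens to 87 mm and grips with 3 to 60 N. Pads are 19 mm wide; open, the fingers measure 117 mm over their backs; the gripper's body (75 mm by 190 mm) begins 51 mm behind the grasp point.
Start: joints at [1.274, 0.321, -0.07, 1.45, 0.023, 1.371, -0.057], TCP at [0.199, -0.619, 0.223] pointing down, gripper open.
Joint ranges: [-2.86, 2.86], [-0.3, 2.09], [-1.38, 1.24], [0.06, 2.45], [-1.56, 4.7], [0.09, 2.05], [-2.69, 2.69]. Speed limits (rad/s): [2.57, 2.57, 3.14, 3.14, 3.14, 3.14, 3.14].

## Interface

Orientations are given as a unit quaternion [x, y, z, w].
In Python, from rig import robot gives the robot as it stands. The module is installed in compiled form; this text tells all that it offers.
- The arm moves only by the tool arm_command, never from a script. Its argument "moves" is a list of rows, each an object of numbers: "x", "y", "z": the shift along the world's x, y, z in cm; "turn": the turn about the world's z in rad. In form: [{"x": .., "y": .., "z": .., "turn": ..}, ...]. A call has 1 to 8 rows; each row is the pose to reach, as a shift and turn from the pose commanded when the call began; what a row does not reach only later rows make up. A row lasts 1/12 s, in which the tool goes at most 41.7 mm and 7.16 degrees, less where a joint would pass 70% of its speed; a pose out of reach is approached as far as the arm can. A call with a gripper value outside its range is refused whole. "hand" is the closure, from 0 (fully open) to 1 (shut), set as the call begins (left out, the last holds). The fingers move at their own pace and stop on an object; "grip_force" is the grip in N (left out, the last holds). Time passes only in rows, so rows that repeat a pose let the fingers close. It gives the time, the measured TCP pose, the force and the opening at its end, in the units of the state.
- robot.state(): the state, without advancing time (a new reading comes with each control period).
- robot.read_camera(name): name is "scene" or "side" or "wrist"; returns a dict with "image" (400x640x3 uint8, blue, green, red), "K" (3x3 intrinsics, pixels), "xyz" and "rotation" of the camera in the world; the wrist camera has in their place "hand_eye" (4x4, takes a point from camera to tool coordinates, whose origin is the TCP and whose axes are the flange's). Camera axes: x right, y down, z forward; pixel columns grow to the right and rows downward; lengths in m; the calibration is good to about 2 mm. A picture is of the moment at which its call begins: read the wrist's pose just before it. There is no depth.
- robot.close_job(): hands the job in, once; it reports no verdict.
The state is a dict: "clock": time; "joints": joint angles; "qd": joint speeds; "effort": joint torques, N m; "tcp_pos": TCP position; "ee_rot": TCP orientation; "force": force on the tool from outside, world axes, zero at the start; "wrist_torque": the same for the moment, N m; "width": finger opening in m.
Only numpy, scipy, OpenCV 4.12 (cv2) and the standard library are available. Lean on these libraries where they do the work, as an engineer would, in place of code of your own. Each camera call takes 0.05 s, during which the arm holds its last target. There are 200 camera calls.

## Task

A brass ferrule has dropped into the deep slot of the sloping black jack block and is held there by a leaf spring. Grip it firmly with the sprung tongs, draw it out and set it down, not drop it, standing upright in the hand press's brass loading pan, then hang the tongs back in their wooden stand as you found them. The ferrule is thin-walled, so do not crush it and never touch it with the gripper itself; do not jab the tongs hard into the block, and leave the two spare ferrules, the lamp hood and the relay cover where they are.

Things in the scene. Friction and masses are not known exactly. Their poses are not given: they have to be found in the camera images.
- jack_block: fixed black bakelite block with a sloping top, footprint 86 (x) by 140 (y) mm, about 75 mm high at its far side. Origin: centre of its underside; x points to its high side (roughly away from the robot), y along its length.
- pocket: straight-sided slot in the jack block, 18 mm wide (x), 90 mm long (y), 44 mm deep (z). Origin: centre of the slot's floor, 22 mm above the table. z points out along its walls, leaning 0.32 rad from vertical to the block's low side (towards the robot); y runs along its length. Its mouth is in the sloping top face (70 by 128 mm, square to z). Only a tool tilted like the slot reaches the bottom.
- ferrule_center (a point): centre of the brass ferrule to be fetched: a cylinder 12 mm across, 18 mm long (its z), 12 g, standing on the slot's floor along the slot's z, held against the low-side wall by the leaf spring, anywhere within 28 mm of the slot's middle along y. Each jaw must press it harder than the spring does (6 N) or the jaws slip off; about 50 N from each crushes it.
- leaf (a joint): copper leaf spring, 86 mm long (y), 2 mm thick, 3 to 14 mm above the slot's floor, sliding in the slot along its x. Value: how far it is pushed back from rest. Its face stands 10 mm from the low-side wall at rest (0 m) and 12 mm when holding the ferrule (0.002), leaving a 12 mm gap for the blades beside the ferrule. It presses with 4 N plus 1 N per mm; drag on the ferrule is 6 to 9 N.
- ferrule: the same ferrule to be fetched, origin at the centre of its lower end.
- tongs_grip (a point): sprung tongs, about 90 g, hanging upright in the stand. Point: centre between the two red grip plates, 86 mm above the tips; z points from tips to top, y is the line along which the jaws close. Each plate is 26 mm wide (x) and 40 mm tall (20 mm above and below the point), outer faces 40 mm apart (y) when open. Nothing stands more than 20 mm above the point.
- tongs_tip (a point): point midway between the ends of the tongs' two blades, 86 mm below the grip point. The straight blades, 6 mm wide (x) and 3.5 mm thick, hang 60 mm below the flange; the gap between them is 18 mm open (25 mm over their outsides).
- tongs: the same tongs, origin at the tips, same axes. Their cross flange, 64 (x) by 24 (y) by 4 mm, has its underside 60 mm above the tips and 26 mm below the grip point.
- jaw_left (a joint): how far each jaw has moved in (both move alike, parallel, plate and blade together): 0 m open, 0.003 gripping the ferrule (plates then 34 mm apart over the outside), 0.0065 at the stop. The springs push each plate out with 4 N when open and 1 N more per mm, so held at 37 mm the tongs are carried firmly with the blades still 15 mm apart.
- stand: fixed wooden tongs stand, base 110 (x) by 76 (y) by 8 mm; origin: centre of its underside. Two uprights, 22 to 36 mm out along x, 76 mm high, carry the ends of the tongs' flange; lips 6 mm higher leave it 5 mm of play each way; open between. Hung, the tongs lie with x and y along the stand's (a half turn does not matter), tips 16 mm, grip point 102 mm above the table.
- press: black iron hand press, ball lever up to 315 mm high; a square brass pan before it, on the robot's side. Origin: on the table under the pan's centre. Pan: 84 by 84 mm outside, walls 4 mm thick, 14 mm high, floor 4 mm above the table. The press base (20 mm high, 110 mm wide) begins 50 mm along +x; ram and frame (213 mm high) stand 88 to 200 mm along +x, 35 mm either side.
- spare_a: a spare brass ferrule like the other, standing on the desk; origin at its underside. Leave alone.
- spare_b: second spare brass ferrule standing on the desk; origin at its underside. Leave alone.
- lamp_hood: green enamel lamp hood, cone 68 mm across and 62 mm high; origin at its underside. Leave alone.
- relay_cover: nickel-plated relay cover, 34 by 56 by 53 mm high; origin at its underside. Leave alone.
Mind the look-alikes: they are no part of the job. What is shaped like the tongs but orange or white is not meant.

How it is judged:
By the outcome, as a careful person would: the job done as asked, in the order asked, and still so for the second after the job is handed in, with the robot touching nothing.
It also fails if it takes over 66 s, if anything falls off the work surface, if the arm or the gripper's body presses on something with over 40 N, if the wrist force passes 120 N, or if a joint passes its speed limit or range.

## Working session

There is one attempt and no reset: what is moved stays moved. The work goes in short steps, Python scripts to look and compute and a tool call to move; the robot and the scene stay as the last step left them, time stands still between calls to the robot, and variables do not carry over. Pictures are saved under pics/ and viewed, about 8 in all and at most 12, crops included, and the job is handed in when it is done.

Besides the shell and the picture viewer there is one more tool, called after "Call:" by a JSON object that holds its "name" and its "arguments", one argument or row to a line. arm_command: Moves the arm, as the interface text tells. Its arguments: {"type":"object","properties":{"moves":{"type":"array"},"hand":{"type":"number"},"grip_force":{"type":"number"}},"required":["moves"]}

```bash
mkdir -p pics; cat > h.py <<'E'
import numpy as np, cv2
from scipy.spatial.transform import Rotation as R
from rig import robot
def cam(n):
    s=robot.state(); c=robot.read_camera(n)
    if n=='wrist':
        T=np.eye(4); T[:3,:3]=R.from_quat(s['ee_rot']).as_matrix(); T[:3,3]=s['tcp_pos']
        T=T@np.array(c['hand_eye']); c['rotation']=T[:3,:3]; c['xyz']=T[:3,3]
    c['P']=np.array(c['rotation']); 
    if c['P'].shape!=(3,3): c['P']=R.from_quat(c['P']).as_matrix()
    c['xyz']=np.array(c['xyz']); c['K']=np.array(c['K']); return c
def ray(c,uv):
    uv=np.atleast_2d(uv).astype(float)
    d=np.c_[uv,np.ones(len(uv))]@np.linalg.inv(c['K']).T@c['P'].T
    return d
def on_z(c,uv,z):
    d=ray(c,uv); return c['xyz']+d*((z-c['xyz'][2])/d[:,2])[:,None]
def proj(c,p):
    q=(np.atleast_2d(p)-c['xyz'])@c['P']@c['K'].T; return q[:,:2]/q[:,2:]
def tri(c1,u1,c2,u2):
    a,b=ray(c1,u1)[0],ray(c2,u2)[0]
    A=np.c_[a,-b]; t=np.linalg.lstsq(A,c2['xyz']-c1['xyz'],rcond=None)[0]
    p,q=c1['xyz']+a*t[0],c2['xyz']+b*t[1]; return (p+q)/2,np.linalg.norm(p-q)
def mask(im,lo,hi):
    return cv2.inRange(cv2.cvtColor(im,cv2.COLOR_BGR2HSV),np.array(lo),np.array(hi))
E
python3 - <<'E'
from h import *
print({k:np.round(v,3) for k,v in robot.state().items()})
for n in ['scene','side','wrist']:
    c=cam(n); cv2.imwrite(f'pics/a_{n}.png',c['image']); print(n,c['K'].round(1).tolist(),c['xyz'].round(3),c['P'].round(3).tolist())
E
```

```text
{'clock': np.float64(0.0), 'joints': array([ 1.274,  0.322, -0.07 ,  1.452,  0.023,  1.371, -0.057]), 'qd': array([ 0.001,  0.001, -0.   ,  0.001, -0.001,  0.002, -0.   ]), 'effort': array([ 1.0000e-03, -4.9129e+01, -4.0300e-01, -3.1253e+01, -6.4000e-02,
        4.4000e-02,  0.0000e+00]), 'tcp_pos': array([ 0.199, -0.618,  0.221]), 'ee_rot': array([ 0.988,  0.155, -0.   , -0.001]), 'force': array([-0.983, -0.153,  0.264]), 'wrist_torque': array([ 0.05 , -0.022,  0.037]), 'width': np.float64(0.087)}
scene [[451.0, 0.0, 320.8], [0.0, 451.0, 204.3], [0.0, 0.0, 1.0]] [0.887 0.448 0.828] [[-0.822, 0.46, -0.337], [0.57, 0.647, -0.507], [-0.015, -0.608, -0.794]]
side [[382.2, 0.0, 324.5], [0.0, 382.2, 196.2], [0.0, 0.0, 1.0]] [ 0.354 -0.738  0.555] [[0.957, -0.15, 0.248], [-0.289, -0.54, 0.79], [0.016, -0.828, -0.56]]
wrist [[314.7, 0.0, 319.8], [0.0, 314.7, 197.5], [0.0, 0.0, 1.0]] [ 0.263 -0.597  0.383] [[0.307, -0.921, -0.24], [-0.952, -0.297, -0.075], [-0.002, 0.251, -0.968]]
```

View pics/a_scene.png

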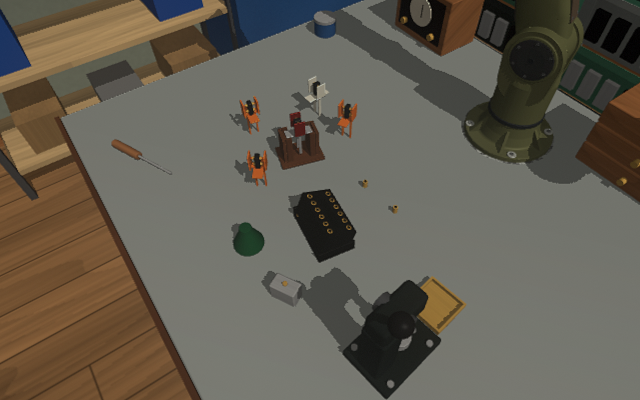

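View pics/a_side.png

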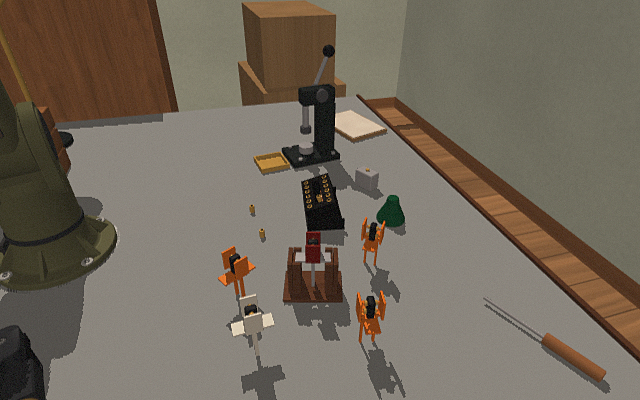

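```bash
python3 - <<'E'
from h import *
C={n:cam(n) for n in ['scene','side']}
def blobs(c,lo,hi,mn=15):
    m=mask(c['image'],lo,hi); n,l,s,ce=cv2.connectedComponentsWithStats(m)
    return [(ce[i].round(1),s[i].tolist()) for i in range(1,n) if s[i][4]>mn]
for n,c in C.items():
    print(n,'red');[print(b) for b in blobs(c,(0,150,60),(4,255,255))]
    print(n,'orange');[print(b) for b in blobs(c,(6,200,100),(14,255,255),60)]
    print(n,'brass');[print(b) for b in blobs(c,(15,120,90),(28,255,255),6)]
    print(n,'green');[print(b) for b in blobs(c,(60,80,20),(90,255,255),60)]
s,d=C['scene'],C['side']
print('tongs',tri(s,(297,122),d,(314,243)))
# rough table points
for nm,u in dict(stand=(302,150),blk_far=(352,250),scr=(170,173)).items(): print(nm,on_z(s,u,0.0).round(3))
cv2.imwrite('pics/b.png',np.hstack([cv2.resize(s['image'][90:270,220:420],None,fx=2,fy=2,interpolation=2),cv2.resize(d['image'][160:340,220:400],None,fx=2,fy=2,interpolation=2)]))
E
```

```text
scene red
(array([294.6, 115.3]), [290, 112, 10, 9, 50])
(array([299.4, 128.6]), [294, 122, 11, 15, 130])
scene orange
scene brass
(array([404.5,  18.9]), [403, 17, 4, 6, 15])
(array([431. ,  36.2]), [429, 34, 5, 6, 21])
(array([186.5,  57.1]), [163, 43, 47, 30, 753])
(array([ 39.9, 124.4]), [11, 96, 56, 59, 1955])
(array([246., 105.]), [245, 104, 3, 3, 7])
(array([247. , 110.7]), [246, 110, 3, 3, 7])
(array([  5.4, 151.1]), [0, 144, 11, 16, 40])
(array([260. , 157.9]), [259, 157, 3, 3, 7])
(array([638.3, 163.1]), [637, 160, 3, 7, 14])
(array([ 56.7, 283.9]), [0, 162, 154, 238, 15993])
(array([260.7, 163.1]), [260, 162, 3, 3, 7])
(array([623.5, 180.3]), [620, 178, 7, 7, 31])
(array([364.6, 184. ]), [363, 180, 4, 8, 21])
(array([312.9, 203.4]), [311, 202, 5, 3, 8])
(array([394.8, 209. ]), [393, 205, 5, 8, 25])
(array([324.9, 224.4]), [323, 223, 5, 3, 8])
(array([348.2, 227.5]), [346, 226, 5, 4, 10])
(array([328.8, 231.2]), [327, 229, 5, 5, 10])
(array([129. , 276.1]), [127, 275, 4, 3, 7])
(array([438.8, 304.5]), [419, 277, 47, 56, 1293])
(array([284.4, 282.9]), [282, 281, 5, 5, 17])
(
[... 1931 characters left out ...]
 8])
(array([261.5, 233. ]), [259, 229, 6, 9, 37])
(array([367.6, 233.7]), [367, 232, 2, 4, 7])
(array([376. , 235.5]), [375, 234, 3, 4, 10])
(array([554.9, 251.6]), [553, 249, 5, 6, 7])
(array([365.5, 302.4]), [364, 300, 4, 6, 16])
(array([376.2, 301.8]), [375, 300, 3, 5, 12])
(array([364.8, 310.4]), [363, 308, 4, 6, 17])
(array([375.5, 310. ]), [375, 308, 2, 5, 10])
(array([250.8, 312.8]), [249, 312, 5, 3, 9])
(array([ 28.5, 399. ]), [24, 399, 10, 1, 10])
side green
(array([391. , 212.3]), [377, 195, 28, 32, 595])
tongs (array([ 0.49003886, -0.24341501,  0.10876216]), np.float64(0.002450687206328064))
stand [[ 0.475 -0.252  0.   ]]
blk_far [[0.551 0.059 0.   ]]
scr [[ 0.783 -0.376  0.   ]]
```

View pics/b.png

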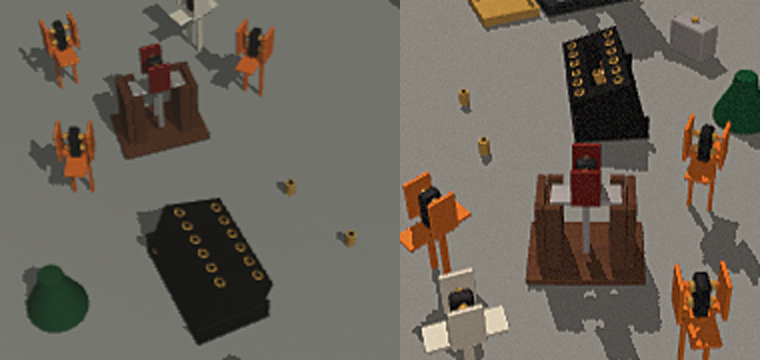

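Call:
{"name": "arm_command", "arguments": {
  "moves": [
    {"x": 4, "y": 5, "z": 1},
    {"x": 8, "y": 10, "z": 2, "turn": -0.05},
    {"x": 12, "y": 15, "z": 3, "turn": -0.15},
    {"x": 15, "y": 20, "z": 3, "turn": -0.25},
    {"x": 18, "y": 25, "z": 3, "turn": -0.31},
    {"x": 22, "y": 29, "z": 3, "turn": -0.31},
    {"x": 25, "y": 33, "z": 3, "turn": -0.31},
    {"x": 27, "y": 36, "z": 3, "turn": -0.31}
  ]
}}

```text
validation failed for argument at $.mo...
```

Call:
{"name": "arm_command", "arguments": {
  "moves": [
    {"x": 1, "y": 1.5},
    {"x": 1, "y": 1.5},
    {"x": 1, "y": 1.5},
    {"x": 1, "y": 1.5}
  ]
}}

```text
validation failed for argument at $.mo...
```

```bash
python3 - <<'E'
from h import *
s=robot.state(); print({k:np.round(s[k],4) for k in ['clock','tcp_pos','ee_rot','force','width']})
c=cam('wrist'); cv2.imwrite('pics/c.png',c['image'])
d=cam('side');S=cam('scene')
print(on_z(d,[(283.5,301.5),(341.5,301.5)],0), on_z(S,[(283,169),(325,159),(273.5,142)],0))
m=mask(c['image'],(0,150,50),(4,255,255)); n,l,st,ce=cv2.connectedComponentsWithStats(m)
for i in range(1,n):
  if st[i][4]>30: print(ce[i],st[i],on_z(c,ce[i],.122))
E
```

```text
{'clock': np.float64(0.25), 'tcp_pos': array([ 0.1987, -0.6187,  0.2221]), 'ee_rot': array([ 9.879e-01,  1.548e-01, -1.000e-04, -4.000e-04]), 'force': array([-0.3809,  0.1708,  0.8239]), 'width': np.float64(0.087)}
[[ 0.42712592 -0.26512811  0.        ]
 [ 0.52970988 -0.29460015  0.        ]] [[ 0.54903251 -0.22503617  0.        ]
 [ 0.44542251 -0.19236803  0.        ]
 [ 0.51955242 -0.31930652  0.        ]]
```

View pics/c.png

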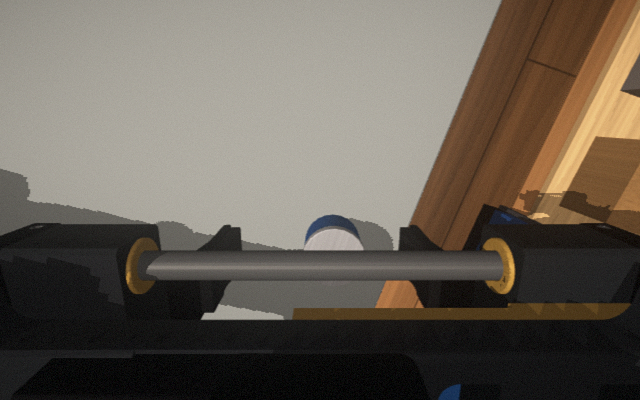

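Call:
{"name": "arm_command", "arguments": {
  "moves": [
    {"x": 4, "y": 5, "z": 1, "turn": 0},
    {"x": 8, "y": 10, "z": 2, "turn": -0.1},
    {"x": 12, "y": 15, "z": 3, "turn": -0.2},
    {"x": 15, "y": 20, "z": 3, "turn": -0.3},
    {"x": 18, "y": 25, "z": 3, "turn": -0.4},
    {"x": 22, "y": 29, "z": 3, "turn": -0.5},
    {"x": 25, "y": 33, "z": 3, "turn": -0.6},
    {"x": 27, "y": 36, "z": 3, "turn": -0.6}
  ]
}}

```text
clock: 1.07
tcp_pos: [0.3991, -0.3525, 0.251]
ee_rot: [0.989, -0.146, 0.0, 0.0]
force: [1.5, -0.6, 0.1]
width: 0.0869
```

Call:
{"name": "arm_command", "arguments": {
  "moves": [
    {"x": -2, "y": 0.5, "z": 2, "turn": 0},
    {"x": -2, "y": 0.5, "z": 2, "turn": 0},
    {"x": -2, "y": 0.5, "z": 2, "turn": 0},
    {"x": -2, "y": 0.5, "z": 2, "turn": 0},
    {"x": -2, "y": 0.5, "z": 2, "turn": 0}
  ]
}}

```text
clock: 1.48
tcp_pos: [0.3778, -0.3497, 0.2697]
ee_rot: [0.989, -0.145, -0.0, -0.0]
force: [-1.0, -0.2, -0.1]
width: 0.0872
```

```bash
python3 - <<'E'
from h import *
s=robot.state(); print({k:np.round(s[k],4) for k in ['clock','tcp_pos','ee_rot','force','width']})
c=cam('wrist'); cv2.imwrite('pics/d.png',c['image'])
print(proj(c,[s['tcp_pos'],[.49,-.243,.122]]))
m=mask(c['image'],(0,150,50),(4,255,255)); n,l,st,ce=cv2.connectedComponentsWithStats(m)
for i in range(1,n):
  if st[i][4]>30: print(ce[i],st[i],on_z(c,ce[i],.122))
E
```

```text
{'clock': np.float64(1.4833), 'tcp_pos': array([ 0.3778, -0.3497,  0.2697]), 'ee_rot': array([ 9.895e-01, -1.448e-01, -4.000e-04, -3.000e-04]), 'force': array([-1.02  , -0.2145, -0.1299]), 'width': np.float64(0.0872)}
[[320.09532125 242.82335719]
 [177.49461525 105.1907569 ]]
[163.078125 107.25    ] [161  95   5  27  64] [[ 0.49216306 -0.22922488  0.122     ]]
[200.9010989 107.1978022] [199  94   5  27  91] [[ 0.48200265 -0.26344766  0.122     ]]
```

View pics/d.png

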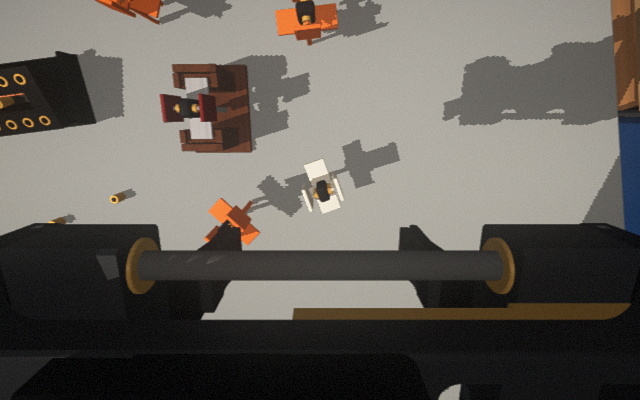

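Call:
{"name": "arm_command", "arguments": {
  "moves": [
    {"x": 2.5, "y": 3.3, "z": -1, "turn": 0},
    {"x": 5, "y": 7, "z": -3, "turn": 0},
    {"x": 7, "y": 10, "z": -5, "turn": 0},
    {"x": 8.1, "y": 11.3, "z": -7, "turn": 0},
    {"x": 8.1, "y": 11.3, "z": -7, "turn": 0},
    {"x": 8.1, "y": 11.3, "z": -7, "turn": 0}
  ]
}}

```text
clock: 2.03
tcp_pos: [0.4588, -0.2346, 0.1983]
ee_rot: [0.99, -0.143, -0.002, -0.001]
force: [-0.0, -1.1, 0.9]
width: 0.0872
```

```bash
python3 - <<'E'
from h import *
s=robot.state(); print({k:np.round(s[k],4) for k in ['clock','tcp_pos','ee_rot']})
c=cam('wrist'); cv2.imwrite('pics/e.png',c['image'])
m=mask(c['image'],(0,120,40),(5,255,255)); n,l,st,ce=cv2.connectedComponentsWithStats(m)
for i in range(1,n):
  if st[i][4]>30:
    x,y,w,h,_=st[i]; print(ce[i],st[i],on_z(c,[ce[i],(x,y),(x+w,y),(x,y+h),(x+w,y+h)],.122).round(4).tolist())
    r=cv2.minAreaRect(np.argwhere(l==i)[:,::-1].astype(np.float32)); print(r)
E
```

```text
{'clock': np.float64(2.0333), 'tcp_pos': array([ 0.4588, -0.2346,  0.1983]), 'ee_rot': array([ 9.898e-01, -1.427e-01, -2.000e-03, -9.000e-04])}
[345.81623932 162.9957265 ] [341 144  10  38 234] [[0.4846, -0.2625, 0.122], [0.4994, -0.2627, 0.122], [0.4973, -0.2699, 0.122], [0.4715, -0.2551, 0.122], [0.4693, -0.2625, 0.122]]
((345.4350280761719, 162.55978393554688), (8.575892448425293, 36.88465881347656), 2.385944128036499)
[299.8021978  165.07692308] [297 149   7  34 182] [[0.4929, -0.2286, 0.122], [0.5051, -0.2301, 0.122], [0.5036, -0.2352, 0.122], [0.4803, -0.2224, 0.122], [0.4787, -0.2275, 0.122]]
((299.86492919921875, 165.52886962890625), (33.1021842956543, 5.675957679748535), 87.39744567871094)
```

View pics/e.png

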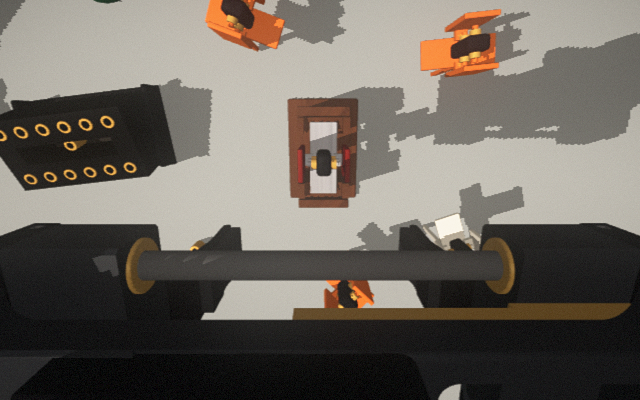

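Call:
{"name": "arm_command", "arguments": {
  "moves": [
    {"x": 1.5, "y": -0.5, "z": 0, "turn": 0.04},
    {"x": 3, "y": -1.1, "z": -1, "turn": 0.04},
    {"x": 3, "y": -1.1, "z": -4, "turn": 0.04},
    {"x": 3, "y": -1.1, "z": -7, "turn": 0.04},
    {"x": 3, "y": -1.1, "z": -9.5, "turn": 0.04},
    {"x": 3, "y": -1.1, "z": -11.5, "turn": 0.04},
    {"x": 3, "y": -1.1, "z": -11.5, "turn": 0.04},
    {"x": 3, "y": -1.1, "z": -11.5, "turn": 0.04}
  ]
}}

```text
clock: 2.75
tcp_pos: [0.4883, -0.2488, 0.0854]
ee_rot: [0.992, -0.126, -0.001, -0.0]
force: [-0.2, -0.4, 0.3]
width: 0.087
```

Call:
{"name": "arm_command", "arguments": {
  "moves": [
    {"x": 0, "y": 0, "z": 0, "turn": 0},
    {"x": 0, "y": 0, "z": 0, "turn": 0},
    {"x": 0, "y": 0, "z": 0, "turn": 0},
    {"x": 0, "y": 0, "z": 0, "turn": 0},
    {"x": 0, "y": 0, "z": 0, "turn": 0}
  ],
  "hand": 0.575,
  "grip_force": 10
}}

```text
clock: 3.17
tcp_pos: [0.4896, -0.2474, 0.0864]
ee_rot: [0.992, -0.124, 0.001, 0.0]
force: [0.0, -0.1, -0.1]
width: 0.0618
```

Call:
{"name": "arm_command", "arguments": {
  "moves": [
    {"x": 0, "y": 0, "z": -0.2, "turn": 0},
    {"x": 0, "y": 0, "z": -0.2, "turn": 0},
    {"x": 0, "y": 0, "z": -0.2, "turn": 0},
    {"x": 0, "y": 0, "z": -0.2, "turn": 0},
    {"x": 0, "y": 0, "z": -0.2, "turn": 0},
    {"x": 0, "y": 0, "z": -0.2, "turn": 0}
  ]
}}

```text
clock: 3.67
tcp_pos: [0.4891, -0.247, 0.0834]
ee_rot: [0.992, -0.124, -0.0, -0.0]
force: [-0.1, -0.1, -0.4]
width: 0.0374
```

Call:
{"name": "arm_command", "arguments": {
  "moves": [
    {"x": 0, "y": 0, "z": 1.5, "turn": 0},
    {"x": 0, "y": 0, "z": 3.5, "turn": 0},
    {"x": 0, "y": 0, "z": 3.5, "turn": 0},
    {"x": -1, "y": 0.25, "z": 3.5, "turn": 0},
    {"x": -1.7, "y": 0.43, "z": 3.5, "turn": 0},
    {"x": -2.3, "y": 0.57, "z": 3.5, "turn": 0},
    {"x": -2.8, "y": 0.7, "z": 3.5, "turn": 0},
    {"x": -2.8, "y": 0.7, "z": 3.5, "turn": 0}
  ]
}}

```text
clock: 4.33
tcp_pos: [0.4595, -0.2399, 0.1178]
ee_rot: [0.992, -0.125, -0.001, -0.0]
force: [-1.0, -0.8, -1.4]
width: 0.0373
```

```bash
python3 - <<'E'
from h import *
s=robot.state(); print({k:np.round(s[k],4) for k in ['clock','tcp_pos','ee_rot','force','wrist_torque','width']})
c=cam('side'); cv2.imwrite('pics/f.png',cv2.resize(c['image'][130:330,200:400],None,fx=3,fy=3,interpolation=2))
E
```

```text
{'clock': np.float64(4.3333), 'tcp_pos': array([ 0.4595, -0.2399,  0.1178]), 'ee_rot': array([ 9.922e-01, -1.245e-01, -9.000e-04, -0.000e+00]), 'force': array([-0.9768, -0.8212, -1.4473]), 'wrist_torque': array([0.0258, 0.0367, 0.0189]), 'width': np.float64(0.0373)}
```

View pics/f.png

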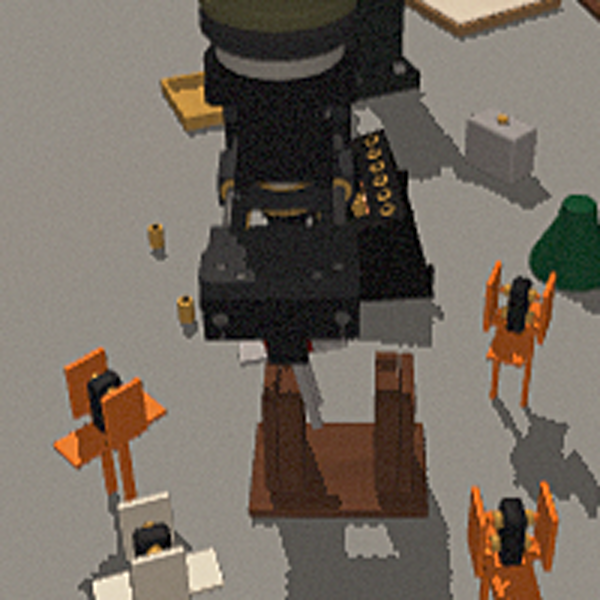

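Call:
{"name": "arm_command", "arguments": {
  "moves": [
    {"x": -0.5, "y": 0.12, "z": 0, "turn": 0},
    {"x": -0.9, "y": 0.22, "z": 0, "turn": 0},
    {"x": -0.9, "y": 0.22, "z": 0, "turn": 0},
    {"x": -0.5, "y": 0.12, "z": 0, "turn": 0},
    {"x": -0.5, "y": 0.12, "z": 2, "turn": 0},
    {"x": -0.5, "y": 0.12, "z": 5, "turn": 0},
    {"x": -0.5, "y": 0.12, "z": 5, "turn": 0},
    {"x": -0.5, "y": 0.12, "z": 5, "turn": 0}
  ]
}}

```text
clock: 5.05
tcp_pos: [0.4577, -0.2396, 0.1703]
ee_rot: [0.992, -0.124, 0.002, 0.001]
force: [-1.3, -0.4, -0.9]
width: 0.0372
```

```bash
python3 - <<'E'
from h import *
s=robot.state(); print({k:np.round(s[k],4) for k in ['clock','tcp_pos','ee_rot','force','wrist_torque','width']})
a=cam('side'); b=cam('scene')
cv2.imwrite('pics/g_side.png',a['image']); cv2.imwrite('pics/g_scene.png',b['image'])
p=np.array(s['tcp_pos'])+[0,0,.019]
y=-0.249;ux=np.array([np.cos(y),np.sin(y),0]);
f=lambda t:p+.086*(np.sin(t)*ux-np.cos(t)*np.array([0,0,1]))
for c in (a,b): print([proj(c,f(t)).round(1).tolist() for t in (0.2,.25,.3,.35,.4)])
ca=proj(a,f(.32))[0].astype(int); cb=proj(b,f(.32))[0].astype(int)
A=a['image'][ca[1]-60:ca[1]+30,ca[0]-50:ca[0]+50]; B=b['image'][cb[1]-60:cb[1]+30,cb[0]-50:cb[0]+50]
print(ca,cb)
cv2.imwrite('pics/g.png',cv2.resize(np.hstack([A,B]),None,fx=4,fy=4,interpolation=2))
E
```

```text
{'clock': np.float64(5.05), 'tcp_pos': array([ 0.4577, -0.2396,  0.1703]), 'ee_rot': array([ 9.922e-01, -1.243e-01,  1.700e-03,  8.000e-04]), 'force': array([-1.2976, -0.3938, -0.9478]), 'wrist_torque': array([ 0.0272, -0.0036,  0.0261]), 'width': np.float64(0.0372)}
[[[304.7, 246.3]], [[307.1, 245.8]], [[309.5, 245.3]], [[311.8, 244.6]], [[314.1, 243.9]]]
[[[302.1, 120.6]], [[300.4, 120.7]], [[298.7, 120.8]], [[297.0, 120.8]], [[295.4, 120.7]]]
[310 245] [298 120]
```

View pics/g.png

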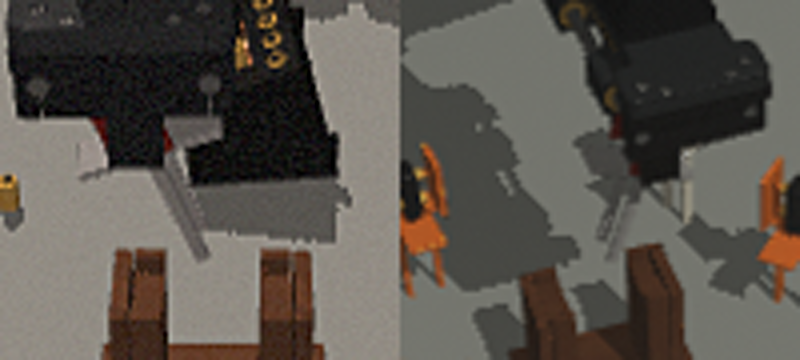

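```bash
python3 - <<'E'
from h import *
s=robot.state(); a=cam('side'); b=cam('scene')
p=np.array(s['tcp_pos'])+[0,0,.019]
y=-0.249;ux=np.array([np.cos(y),np.sin(y),0]);uy=np.array([-np.sin(y),np.cos(y),0]);Z=np.array([0,0,1.])
def f(t,dx,dy,h=0): 
    zz=-np.sin(t)*ux+np.cos(t)*Z; xx=np.cos(t)*ux+np.sin(t)*Z
    return p-(.086-h)*zz+dx*xx+dy*uy
for t in (.2,.25,.3,.35,.4,.45): print(t,proj(a,f(t,0,-.011)).round(1),proj(a,f(t,0,-.011,.03)).round(1),proj(b,f(t,0,.011)).round(1),proj(b,f(t,0,.011,.03)).round(1))
print('side obs',(202/4+260,260/4+185),'scene',(212/4+248,257/4+60))
print(on_z(b,[(319,261),(355,245),(294,215)],0).round(4))
E
```

```text
0.2 [[303.6 251.4]] [[299.9 238.5]] [[304.5 124.2]] [[306.4 114. ]]
0.25 [[306. 251.]] [[301.5 238.2]] [[302.8 124.4]] [[305.3 114.1]]
0.3 [[308.4 250.4]] [[303.  237.9]] [[301.1 124.4]] [[304.1 114.1]]
0.35 [[310.8 249.8]] [[304.6 237.4]] [[299.4 124.4]] [[303.  114.1]]
0.4 [[313.1 249.1]] [[306.1 236.9]] [[297.8 124.3]] [[301.9 114. ]]
0.45 [[315.3 248.3]] [[307.6 236.4]] [[296.1 124.2]] [[300.9 113.9]]
side obs (310.5, 250.0) scene (301.0, 124.25)
[[ 0.6245  0.0408  0.    ]
 [ 0.5384  0.053   0.    ]
 [ 0.6027 -0.091   0.    ]]
```

Call:
{"name": "arm_command", "arguments": {
  "moves": [
    {"x": 0.3, "y": 2, "z": 1, "turn": 0},
    {"x": 1, "y": 6, "z": 1, "turn": 0.05},
    {"x": 2, "y": 10, "z": 1, "turn": 0.1},
    {"x": 3, "y": 14, "z": 1, "turn": 0.1},
    {"x": 3.5, "y": 18, "z": 1, "turn": 0.1},
    {"x": 4, "y": 21, "z": 1, "turn": 0.1},
    {"x": 4, "y": 22, "z": 1, "turn": 0.1},
    {"x": 4, "y": 22, "z": 1, "turn": 0.1}
  ]
}}

```text
clock: 5.92
tcp_pos: [0.4957, -0.0151, 0.1778]
ee_rot: [0.997, -0.071, -0.001, -0.001]
force: [-0.2, -0.5, -1.2]
width: 0.0371
```

```bash
python3 - <<'E'
from h import *
s=robot.state(); print({k:np.round(s[k],4) for k in ['clock','tcp_pos','ee_rot','force','width']})
c=cam('wrist'); cv2.imwrite('pics/h.png',c['image']); cv2.imwrite('pics/h2.png',cv2.resize(c['image'][0:300,120:520],None,fx=2,fy=2,interpolation=2))
np.savez('h.npz',xyz=c['xyz'],P=c['P'],K=c['K'],image=c['image'])
E
```

```text
{'clock': np.float64(5.9167), 'tcp_pos': array([ 0.4957, -0.0151,  0.1778]), 'ee_rot': array([ 9.975e-01, -7.130e-02, -7.000e-04, -6.000e-04]), 'force': array([-0.2077, -0.5272, -1.1803]), 'width': np.float64(0.0371)}
```

View pics/h2.png

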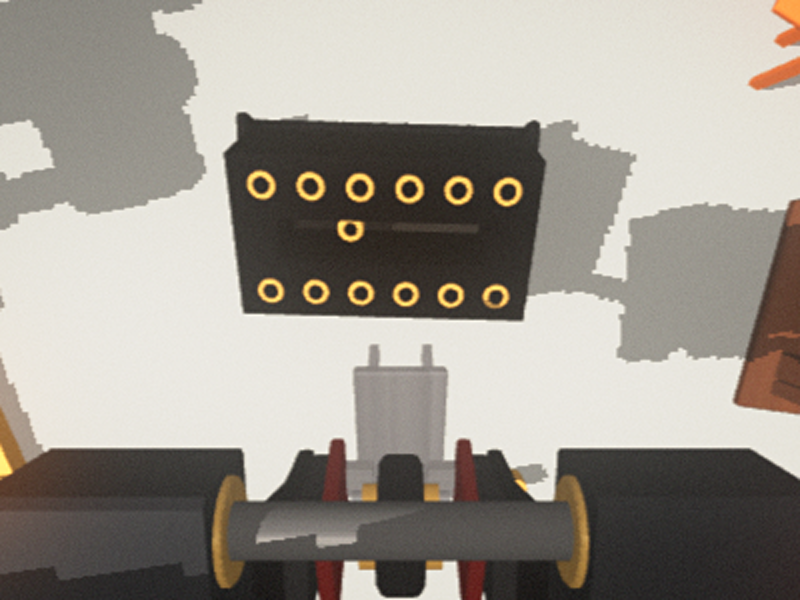

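```bash
cat >> h.py <<'E'
def rings(c,roi):
    x0,y0,x1,y1=roi; m=mask(c['image'],(12,110,90),(32,255,255)); q=np.zeros_like(m); q[y0:y1,x0:x1]=m[y0:y1,x0:x1]
    cs,_=cv2.findContours(q,cv2.RETR_EXTERNAL,cv2.CHAIN_APPROX_NONE)
    return np.array([cv2.minEnclosingCircle(k)[0] for k in cs if cv2.contourArea(k)>25])
E
python3 - <<'E'
from h import *
c=dict(np.load('h.npz')); r=rings(c,(230,60,400,165)); r=r[np.argsort(r[:,1])]; print(r.round(1).tolist())
t=r[:6];l=r[-6:];f=r[6]
def yaw(p): p=p[np.argsort(p[:,1])]; k=np.polyfit(p[:,1],p[:,0],1)[0]; return -np.arctan(k)
for z,q in ((.072,t),(.055,l)): P=on_z(c,q,z); print('yaw',yaw(P),P.mean(0).round(4))
F=on_z(c,f,.0391)[0]; print('ferr top',F)
b=cam('side'); 
print('side rings',rings(b,(300,170,345,212)).round(1).tolist(), 'pred',proj(b,F))
s=robot.state(); p=np.array(s['tcp_pos'])+[0,0,.019]; y=-.1427
ux=np.array([np.cos(y),np.sin(y),0]);uy=np.array([-np.sin(y),np.cos(y),0])
for t in (.28,.32,.36):
  tip=p+.086*(np.sin(t)*ux-np.array([0,0,np.cos(t)])); print(t,tip.round(4),proj(c,[tip+.00925*uy,tip-.00925*uy]).round(1).tolist())
E
```

```text
[[250.0, 92.0], [274.9, 92.5], [299.5, 93.2], [324.0, 94.0], [348.8, 94.6], [373.6, 95.4], [295.0, 113.5], [255.2, 144.4], [277.4, 145.2], [300.0, 146.0], [322.5, 146.8], [344.8, 147.0], [367.5, 148.0]]
yaw -0.16833908083754398 [ 0.5806 -0.0204  0.072 ]
yaw -0.17223694025272346 [ 0.5375 -0.013   0.055 ]
ferr top [ 0.56773565 -0.0019497   0.0391    ]
side rings [] pred [[317.81829901 195.38708818]]
0.28 [ 0.5192 -0.0235  0.1141] [[314.4, 177.1], [339.9, 177.2]]
0.32 [ 0.5224 -0.024   0.1152] [[314.4, 172.9], [340.1, 172.9]]
0.36 [ 0.5257 -0.0245  0.1163] [[314.3, 168.7], [340.3, 168.7]]
```

```bash
python3 - <<'E'
from h import *
for i in range(2):
    s=robot.state(); print({k:np.round(s[k],4) for k in ['clock','tcp_pos','ee_rot','qd']})
    c=cam('wrist'); F=on_z(c,rings(c,(230,90,400,135)),.0391); print(F)
E
```

```text
{'clock': np.float64(6.0167), 'tcp_pos': array([ 0.4957, -0.0202,  0.1778]), 'ee_rot': array([ 9.972e-01, -7.470e-02, -7.000e-04,  5.000e-04]), 'qd': array([ 0.0221, -0.0009,  0.03  , -0.0015,  0.0013, -0.0001,  0.0006])}
[[ 0.56729377 -0.00161756  0.0391    ]
 [ 0.57306961 -0.07456585  0.0391    ]
 [ 0.57709303 -0.05236896  0.0391    ]
 [ 0.58084696 -0.03035349  0.0391    ]
 [ 0.58441501 -0.00823538  0.0391    ]
 [ 0.58834091  0.01388264  0.0391    ]
 [ 0.59196278  0.03587755  0.0391    ]]
{'clock': np.float64(6.0667), 'tcp_pos': array([ 0.4957, -0.0211,  0.1779]), 'ee_rot': array([ 9.971e-01, -7.570e-02, -6.000e-04,  5.000e-04]), 'qd': array([ 0.0136, -0.0025,  0.0111, -0.0038, -0.0044, -0.0003, -0.0015])}
[[ 0.5675796  -0.00174768  0.0391    ]
 [ 0.57305574 -0.07436044  0.0391    ]
 [ 0.57693216 -0.05226364  0.0391    ]
 [ 0.58084798 -0.0302006   0.0391    ]
 [ 0.58473931 -0.00817358  0.0391    ]
 [ 0.58798504  0.01421244  0.0391    ]
 [ 0.59206902  0.03590954  0.0391    ]]
```

Call:
{"name": "arm_command", "arguments": {
  "moves": [
    {"x": 1.5, "y": 1.3, "z": -1, "turn": -0.018},
    {"x": 3.2, "y": 2.6, "z": -2, "turn": -0.018},
    {"x": 3.2, "y": 2.6, "z": -3.6, "turn": -0.018},
    {"x": 3.2, "y": 2.6, "z": -3.6, "turn": -0.018},
    {"x": 3.2, "y": 2.6, "z": -3.6, "turn": -0.018},
    {"x": 3.2, "y": 2.6, "z": -3.6, "turn": -0.018},
    {"x": 3.2, "y": 2.6, "z": -3.6, "turn": -0.018}
  ]
}}

```text
clock: 6.7
tcp_pos: [0.5285, 0.0057, 0.1434]
ee_rot: [0.996, -0.084, 0.001, 0.0]
force: [-0.4, 0.4, -1.0]
width: 0.037
```

```bash
cat > chk.py <<'E'
from h import *
s=robot.state(); print({k:np.round(s[k],4) for k in ['clock','tcp_pos','ee_rot','force','width']})
c=cam('wrist'); np.savez('i.npz',xyz=c['xyz'],P=c['P'],K=c['K'],image=c['image'])
q=s['ee_rot']; y=2*np.arctan2(q[1],q[0]); print('yaw',y)
y0=-.17;u0=np.array([np.cos(y0),np.sin(y0),0]);a=-np.sin(.32)*u0+np.array([0,0,np.cos(.32)])
ux=np.array([np.cos(y),np.sin(y),0]);uy=np.array([-np.sin(y),np.cos(y),0])
p=np.array(s['tcp_pos'])+[0,0,.019]; F=np.array([.5675,-.0018,.0391])
t=.32; tip=p+.086*(np.sin(t)*ux-np.array([0,0,np.cos(t)])); d=tip-F
print('tip',tip.round(4),'along',d@a,'x off',d@(np.cos(.32)*u0+np.sin(.32)*np.array([0,0,1])),'y off',d@np.array([-np.sin(y0),np.cos(y0),0]))
print('pred tips',proj(c,[tip+.00925*uy,tip-.00925*uy]).round(1).tolist(),'pred F',proj(c,F).round(1))
E
cat > v.py <<'E'
import sys; exec(open('chk.py').read())
u=proj(c,F)[0].astype(int); x0,y0_=max(u[0]-70,0),max(u[1]-60,0)
im=c['image'][y0_:y0_+110,x0:x0+140]; print('origin',x0,y0_)
im=cv2.convertScaleAbs(im,alpha=1.8,beta=10); cv2.imwrite(sys.argv[1],cv2.resize(im,None,fx=5,fy=5,interpolation=2))
E
python3 v.py pics/i.png
```

```text
{'clock': np.float64(6.7), 'tcp_pos': array([0.5285, 0.0057, 0.1434]), 'ee_rot': array([ 9.964e-01, -8.450e-02,  6.000e-04,  4.000e-04]), 'force': array([-0.4491,  0.4064, -1.0473]), 'width': np.float64(0.037)}
yaw -0.16919897119702287
tip [0.5552 0.0012 0.0808] along 0.04354520993093285 x off 0.0010893923460965971 y off 0.000847879486425197
pred tips [[307.3, 174.0], [333.0, 174.0]] pred F [[321.1 150.3]]
origin 251 90
```

View pics/i.png

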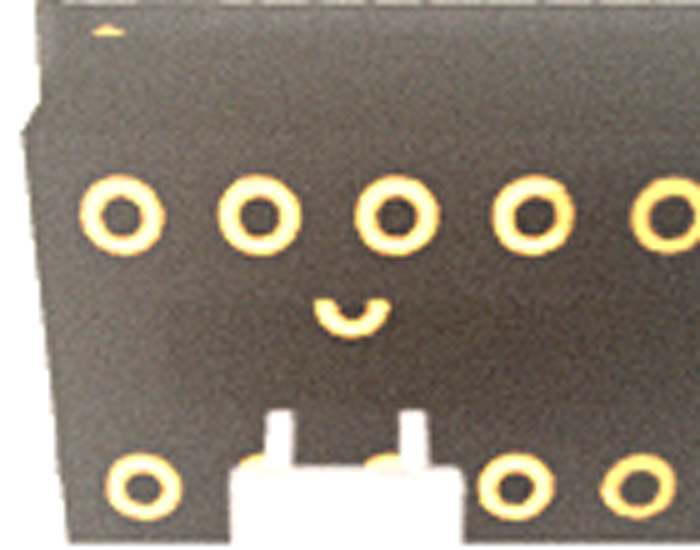

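Call:
{"name": "arm_command", "arguments": {
  "moves": [
    {"x": -0.16, "y": -0.06, "z": 0, "turn": 0},
    {"x": -0.1, "y": -0.07, "z": -0.2, "turn": 0},
    {"x": 0.1, "y": -0.11, "z": -0.8, "turn": 0},
    {"x": 0.3, "y": -0.14, "z": -1.4, "turn": 0},
    {"x": 0.5, "y": -0.17, "z": -2, "turn": 0},
    {"x": 0.72, "y": -0.21, "z": -2.7, "turn": 0},
    {"x": 0.72, "y": -0.21, "z": -2.7, "turn": 0},
    {"x": 0.72, "y": -0.21, "z": -2.7, "turn": 0}
  ]
}}

```text
clock: 7.42
tcp_pos: [0.5351, 0.005, 0.1147]
ee_rot: [0.997, -0.083, -0.001, -0.0]
force: [0.7, -0.2, -1.5]
width: 0.0373
```

```bash
python3 chk.py
```

```text
{'clock': np.float64(7.4167), 'tcp_pos': array([0.5351, 0.005 , 0.1147]), 'ee_rot': array([ 9.965e-01, -8.340e-02, -8.000e-04, -2.000e-04]), 'force': array([ 0.7409, -0.2027, -1.4655]), 'width': np.float64(0.0373)}
yaw -0.16708214856268008
tip [5.617e-01 5.000e-04 5.210e-02] along 0.014212435225197068 x off -0.001687254253977694 y off 0.0013104577123547248
pred tips [[307.4, 173.8], [333.0, 173.8]] pred F [[322.  162.8]]
```

Call:
{"name": "arm_command", "arguments": {
  "moves": [
    {"x": 0.08, "y": -0.14, "z": 0, "turn": 0},
    {"x": 0.08, "y": -0.14, "z": 0, "turn": 0},
    {"x": 0.08, "y": -0.14, "z": 0, "turn": 0},
    {"x": 0.08, "y": -0.14, "z": 0, "turn": 0}
  ]
}}

```text
clock: 7.8
tcp_pos: [0.5363, 0.0035, 0.1158]
ee_rot: [0.997, -0.084, 0.0, 0.0]
force: [0.7, -0.4, -0.6]
width: 0.037
```

```bash
cat chk.py > chk2.py; cat >> chk2.py <<'E'
m=mask(c['image'],(12,90,60),(32,255,255))[140:185,285:355]; print('gold',[(x+285,y+140,w,h,ar) for x,y,w,h,ar in cv2.connectedComponentsWithStats(m)[2][1:] if ar>3])
g=c['image'][165:185,290:350].min(2).astype(int)
for r in range(0,20,4): print(165+r,' '.join(str(v//10) for v in g[r]))
E
python3 chk2.py
```

```text
{'clock': np.float64(7.8), 'tcp_pos': array([0.5363, 0.0035, 0.1158]), 'ee_rot': array([ 9.965e-01, -8.360e-02,  2.000e-04,  1.000e-04]), 'force': array([ 0.682 , -0.3729, -0.6442]), 'width': np.float64(0.037)}
yaw -0.1673036117243735
tip [ 0.563  -0.001   0.0531] along 0.014755350587530112 x off 5.653414853232881e-05 y off 7.354430815879204e-06
pred tips [[307.3, 173.9], [333.0, 173.9]] pred F [[320.2 164.7]]
gold [(np.int32(290), np.int32(140), np.int32(19), np.int32(17), np.int32(214)), (np.int32(321), np.int32(140), np.int32(19), np.int32(17), np.int32(204)), (np.int32(352), np.int32(142), np.int32(3), np.int32(12), np.int32(28)), (np.int32(312), np.int32(166), np.int32(16), np.int32(7), np.int32(71))]
165 4 3 4 3 3 3 3 4 3 3 3 3 2 3 3 3 4 3 2 3 3 3 3 3 3 3 3 3 3 2 3 3 3 2 3 3 2 3 3 2 3 3 2 2 3 3 3 3 2 2 3 2 2 2 2 3 2 2 2 2
169 3 3 4 4 4 3 3 3 3 3 3 3 3 3 3 3 3 2 3 2 3 3 2 3 5 10 12 12 12 9 9 7 7 7 7 5 3 2 2 3 2 2 2 2 2 2 2 1 2 2 1 2 2 2 2 2 2 2 2 2
173 3 3 3 3 3 3 3 2 3 3 3 3 3 3 9 13 15 15 14 9 4 2 2 2 3 3 3 2 3 2 2 2 2 2 3 2 2 3 2 2 5 12 14 15 14 12 6 2 2 2 2 2 3 2 2 2 2 2 2 2
177 3 3 4 3 3 3 3 2 3 3 3 3 2 4 12 15 14 14 14 9 4 3 3 3 3 2 2 2 2 3 2 3 2 2 2 2 2 2 2 2 6 13 15 14 15 15 8 2 2 2 2 2 2 2 2 2 1 2 1 2
181 3 3 3 3 3 3 3 3 3 3 3 3 3 6 13 14 15 14 13 8 3 2 3 2 2 2 2 2 3 2 3 2 2 2 2 2 3 2 2 1 4 13 15 14 14 14 10 4 2 2 2 2 3 2 2 2 3 2 2 2
```

Call:
{"name": "arm_command", "arguments": {
  "moves": [
    {"x": 0.13, "y": -0.02, "z": -0.4, "turn": 0},
    {"x": 0.26, "y": -0.04, "z": -0.8, "turn": 0},
    {"x": 0.39, "y": -0.07, "z": -1.2, "turn": 0},
    {"x": 0.49, "y": -0.08, "z": -1.5, "turn": 0},
    {"x": 0.56, "y": -0.1, "z": -1.7, "turn": 0},
    {"x": 0.62, "y": -0.11, "z": -1.9, "turn": 0},
    {"x": 0.62, "y": -0.11, "z": -1.9, "turn": 0}
  ]
}}

```text
clock: 8.43
tcp_pos: [0.5422, 0.0024, 0.0959]
ee_rot: [0.997, -0.084, -0.0, -0.0]
force: [0.2, -0.7, -2.0]
width: 0.0369
```

```bash
python3 chk2.py | grep -v '^1[678]'
```

```text
{'clock': np.float64(8.4333), 'tcp_pos': array([0.5422, 0.0024, 0.0959]), 'ee_rot': array([ 9.965e-01, -8.350e-02, -4.000e-04, -0.000e+00]), 'force': array([ 0.2031, -0.6634, -2.0459]), 'width': np.float64(0.0369)}
yaw -0.16720316657270523
tip [ 0.5689 -0.0021  0.0333] along -0.005944494924800494 x off -0.0004858533407266893 y off -3.864730239008603e-05
pred tips [[307.4, 173.8], [333.0, 173.8]] pred F [[320.1 177.3]]
gold [(np.int32(287), np.int32(151), np.int32(21), np.int32(20), np.int32(252)), (np.int32(321), np.int32(152), np.int32(20), np.int32(18), np.int32(222)), (np.int32(313), np.int32(180), np.int32(14), np.int32(3), np.int32(28))]
```

Call:
{"name": "arm_command", "arguments": {
  "moves": [
    {"x": 0.09, "y": -0.01, "z": -0.25, "turn": 0},
    {"x": 0.18, "y": -0.02, "z": -0.5, "turn": 0},
    {"x": 0.26, "y": -0.04, "z": -0.75, "turn": 0},
    {"x": 0.28, "y": -0.04, "z": -0.8, "turn": 0},
    {"x": 0.28, "y": -0.04, "z": -0.8, "turn": 0}
  ]
}}

```text
clock: 8.9
tcp_pos: [0.545, 0.002, 0.0882]
ee_rot: [0.997, -0.083, -0.0, 0.0]
force: [-0.3, 0.1, -0.9]
width: 0.0375
```

Call:
{"name": "arm_command", "arguments": {
  "moves": [
    {"x": 0, "y": 0, "z": 0, "turn": 0},
    {"x": 0, "y": 0, "z": 0, "turn": 0},
    {"x": 0, "y": 0, "z": 0, "turn": 0},
    {"x": 0, "y": 0, "z": 0, "turn": 0},
    {"x": 0, "y": 0, "z": 0, "turn": 0},
    {"x": 0, "y": 0, "z": 0, "turn": 0}
  ],
  "hand": 0.66,
  "grip_force": 32
}}

```text
clock: 9.4
tcp_pos: [0.5451, 0.0019, 0.0886]
ee_rot: [0.997, -0.084, -0.0, 0.0]
force: [-1.0, -0.9, -0.4]
width: 0.0316
```

Call:
{"name": "arm_command", "arguments": {
  "moves": [
    {"x": 0, "y": 0, "z": 0, "turn": 0},
    {"x": 0, "y": 0, "z": 0, "turn": 0}
  ]
}}

```text
clock: 9.57
tcp_pos: [0.5452, 0.0019, 0.0886]
ee_rot: [0.997, -0.084, -0.0, 0.0]
force: [-1.3, -0.2, 0.2]
width: 0.0313
```

```bash
cat >>chk2.py <<'E'
for i in range(4): print(robot.state()['width']); cam('wrist')
E
python3 chk2.py
```

```text
{'clock': np.float64(9.5667), 'tcp_pos': array([0.5452, 0.0019, 0.0886]), 'ee_rot': array([ 9.965e-01, -8.350e-02, -0.000e+00,  1.000e-04]), 'force': array([-1.3   , -0.1753,  0.2174]), 'width': np.float64(0.0313)}
yaw -0.16725084110142735
tip [ 0.5719 -0.0026  0.026 ] along -0.013874112245941882 x off 6.738304259077797e-05 y off -3.9347862240847035e-05
pred tips [[307.3, 173.9], [333.0, 173.9]] pred F [[320.1 183.7]]
gold [(np.int32(286), np.int32(158), np.int32(21), np.int32(20), np.int32(251)), (np.int32(321), np.int32(159), np.int32(21), np.int32(19), np.int32(230))]
165 11 8 4 3 2 3 2 3 3 2 3 5 6 7 7 5 3 3 2 2 3 2 2 2 2 2 2 2 2 2 2 3 5 7 7 7 6 3 2 2 1 2 2 2 2 2 4 6 7 7 5 3 2 2 2 2 2 2 1 3
169 7 4 2 3 3 2 3 2 2 2 3 2 4 7 7 7 4 2 2 2 2 3 2 2 3 3 2 2 2 2 3 3 5 7 7 5 2 1 2 2 1 2 2 2 1 2 2 4 7 7 6 3 2 2 1 2 2 2 2 1
173 12 12 12 7 5 3 4 3 3 4 6 7 7 7 5 3 2 2 3 2 2 3 2 2 2 3 2 2 2 2 2 2 2 4 6 7 7 6 4 3 2 3 2 3 4 6 6 7 7 4 2 2 1 2 2 1 2 2 2 2
177 3 3 3 3 3 2 3 3 3 3 2 2 3 3 3 2 2 3 2 3 2 3 2 2 3 2 3 2 2 2 2 2 2 2 2 2 2 2 2 3 2 2 2 2 2 2 2 2 2 2 2 1 2 2 2 2 2 2 2 2
181 3 3 3 3 3 3 3 3 3 2 2 2 2 2 2 1 1 2 2 2 2 2 2 2 2 2 2 2 2 2 2 2 3 2 2 1 2 2 2 2 2 2 2 2 1 2 2 2 2 1 2 2 2 2 2 2 2 2 2 2
0.03140164165167825
0.031347347208184516
0.031558083038939276
0.03129525672268289
```

Call:
{"name": "arm_command", "arguments": {
  "moves": [
    {"x": -0.08, "y": 0.01, "z": 0.25, "turn": 0},
    {"x": -0.16, "y": 0.03, "z": 0.5, "turn": 0},
    {"x": -0.24, "y": 0.04, "z": 0.75, "turn": 0},
    {"x": -0.32, "y": 0.055, "z": 1, "turn": 0}
  ]
}}

```text
clock: 10.15
tcp_pos: [0.5419, 0.0027, 0.0983]
ee_rot: [0.997, -0.083, -0.0, -0.0]
force: [2.9, -0.9, -7.1]
width: 0.031
```

```bash
python3 v.py pics/j.png
```

```text
{'clock': np.float64(10.15), 'tcp_pos': array([0.5419, 0.0027, 0.0983]), 'ee_rot': array([ 9.965e-01, -8.340e-02, -0.000e+00, -2.000e-04]), 'force': array([ 2.8973, -0.8981, -7.119 ]), 'width': np.float64(0.031)}
yaw -0.1670750952161203
tip [ 0.5686 -0.0018  0.0357] along -0.003577786091871877 x off -3.4902977041528296e-05 y off 0.00020790376485968192
pred tips [[307.4, 173.9], [333.1, 173.9]] pred F [[320.5 176.3]]
origin 250 116
```

View pics/j.png

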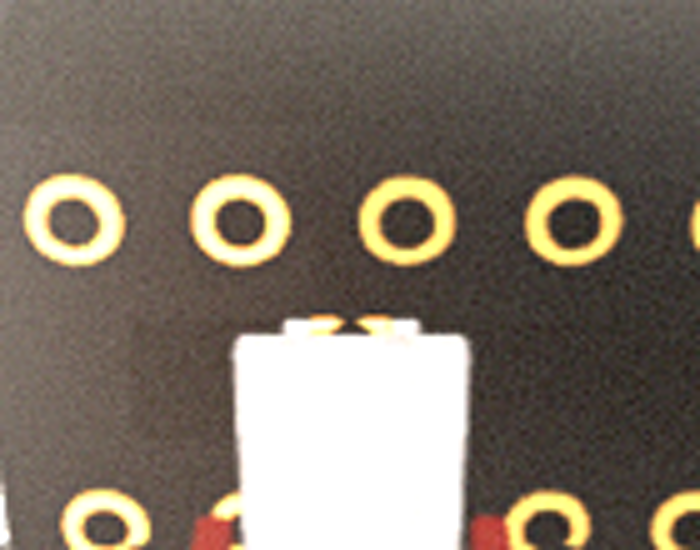

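Call:
{"name": "arm_command", "arguments": {
  "moves": [
    {"x": -0.16, "y": 0.03, "z": 0.5, "turn": 0},
    {"x": -0.33, "y": 0.06, "z": 1, "turn": 0},
    {"x": -0.49, "y": 0.085, "z": 1.5, "turn": 0},
    {"x": -0.65, "y": 0.11, "z": 2, "turn": 0},
    {"x": -0.85, "y": 0.145, "z": 2.6, "turn": 0},
    {"x": -1.05, "y": 0.18, "z": 3.2, "turn": 0},
    {"x": -1.24, "y": 0.21, "z": 3.8, "turn": 0},
    {"x": -1.5, "y": 0.255, "z": 4.6, "turn": 0}
  ]
}}

```text
clock: 10.87
tcp_pos: [0.5266, 0.0052, 0.145]
ee_rot: [0.997, -0.083, -0.0, 0.0]
force: [0.5, -0.3, -1.4]
width: 0.0314
```

Call:
{"name": "arm_command", "arguments": {
  "moves": [
    {"x": -0.4, "y": 0.1, "z": 1.5, "turn": 0},
    {"x": -0.6, "y": 0.1, "z": 3.5, "turn": 0},
    {"x": -0.6, "y": 0.1, "z": 5, "turn": 0},
    {"x": -0.6, "y": 0.1, "z": 5, "turn": 0},
    {"x": -0.6, "y": 0.1, "z": 5, "turn": 0}
  ]
}}

```text
clock: 11.28
tcp_pos: [0.5214, 0.0062, 0.1954]
ee_rot: [0.997, -0.084, 0.001, 0.0]
force: [0.6, 0.1, -1.4]
width: 0.0309
```

```bash
python3 - <<'E'
from h import *
exec(open('chk.py').read().split("print('pred")[0])
a_=cam('side'); b=cam('scene')
u=proj(a_,tip)[0].astype(int); w=proj(b,tip)[0].astype(int); print(u,w)
for c,u in ((a_,u),(b,w)):
    m=mask(c['image'],(12,110,70),(32,255,255))[u[1]-20:u[1]+25,u[0]-25:u[0]+25]
    print([(x+u[0]-25,y+u[1]-20,w_,h,ar) for x,y,w_,h,ar in cv2.connectedComponentsWithStats(m)[2][1:] if ar>3])
# pan
for c,roi in ((b,(410,265,475,340)),(a_,(245,145,295,180))):
    m=mask(c['image'],(12,100,70),(32,255,255)); q=np.zeros_like(m); x0,y0,x1,y1=roi; q[y0:y1,x0:x1]=m[y0:y1,x0:x1]
    k=max(cv2.findContours(q,0,1)[0],key=cv2.contourArea); ap=cv2.approxPolyDP(k,4,True)[:,0]; print(ap.tolist(), on_z(c,ap,.014).round(4).tolist())
A=a_['image'][u[1]-60:u[1]+60,:]
ua=proj(a_,tip)[0].astype(int)
I1=cv2.resize(a_['image'][ua[1]-45:ua[1]+30,ua[0]-50:ua[0]+50],None,fx=4,fy=4,interpolation=2)
I2=cv2.resize(b['image'][260:360,380:480],(400,400),interpolation=2)[:300]
I3=cv2.resize(b['image'][w[1]-45:w[1]+30,w[0]-50:w[0]+50],None,fx=4,fy=4,interpolation=2)
I4=cv2.resize(a_['image'][120:195,230:330],None,fx=4,fy=4,interpolation=2)
cv2.imwrite('pics/k.png',np.vstack([np.hstack([I1,I3]),np.hstack([I4,I2])]))
E
```

```text
{'clock': np.float64(11.2833), 'tcp_pos': array([0.5214, 0.0062, 0.1954]), 'ee_rot': array([ 9.965e-01, -8.350e-02,  1.000e-03,  2.000e-04]), 'force': array([ 0.5921,  0.0944, -1.3916]), 'width': np.float64(0.0309)}
yaw -0.16727247046887864
tip [0.5481 0.0016 0.1327] along 0.09506029092461822 x off 0.01076208698238813 y off 0.0001209237042629138
[309 161] [338 193]
[(np.int64(309), np.int64(156), np.int32(3), np.int32(10), np.int32(14)), (np.int64(284), np.int64(157), np.int32(6), np.int32(12), np.int32(52)), (np.int64(322), np.int64(175), np.int32(4), np.int32(4), np.int32(8)), (np.int64(322), np.int64(180), np.int32(5), np.int32(3), np.int32(13)), (np.int64(304), np.int64(181), np.int32(4), np.int32(4), np.int32(10))]
[(np.int64(337), np.int64(189), np.int32(5), np.int32(9), np.int32(30)), (np.int64(325), np.int64(192), np.int32(6), np.int32(4), np.int32(14)), (np.int64(329), np.int64(198), np.int32(6), np.int32(4), np.int32(13)), (np.int64(313), np.int64(202), np.int32(4), np.int32(3), np.int32(7)), (np.int64(333), np.int64(204), np.int32(6), np.int32(5), np.int32(15)), (np.int64(315), np.int64(208), np.int32(5), np.int32(4), np.int32(15)), (np.int64(337), np.int64(212), np.int32(6), np.int32(4), np.int32(15)), (np.int64(319), np.int64(215), np.int32(5), np.int32(3), np.int32(12))]
[[432, 276], [420, 287], [428, 299], [417, 316], [437, 334], [465, 303]] [[0.4623, 0.2081, 0.014], [0.4987, 0.2125, 0.014], [0.5035, 0.2407, 0.014], [0.5448, 0.2547, 0.014], [0.5384, 0.3024, 0.014], [0.4509, 0.2881, 0.014]]
[[289, 163], [280, 152], [254, 156], [262, 173]] [[0.5439, 0.2172, 0.014], [0.5323, 0.2913, 0.014], [0.4528, 0.2861, 0.014], [0.46, 0.1814, 0.014]]
```

Call:
{"name": "arm_command", "arguments": {
  "moves": [
    {"x": 0.2, "y": -2, "z": 0, "turn": 0},
    {"x": 0.5, "y": -5.5, "z": 0, "turn": -0.04},
    {"x": 0.9, "y": -9, "z": 0, "turn": -0.08},
    {"x": 1.3, "y": -12.5, "z": 0, "turn": -0.123},
    {"x": 1.7, "y": -16, "z": 0, "turn": -0.123},
    {"x": 2.0, "y": -19.5, "z": 0, "turn": -0.123},
    {"x": 2.3, "y": -23, "z": 0, "turn": -0.123},
    {"x": 2.5, "y": -25.5, "z": -1, "turn": -0.123}
  ],
  "grip_force": 22
}}

```text
clock: 12.1
tcp_pos: [0.546, -0.2532, 0.1847]
ee_rot: [0.989, -0.146, 0.001, 0.001]
force: [-0.5, -0.1, -1.1]
width: 0.032
```

Call:
{"name": "arm_command", "arguments": {
  "moves": [
    {"x": 0, "y": -1.3, "z": -2, "turn": 0},
    {"x": 0, "y": -1.3, "z": -4, "turn": 0},
    {"x": 0, "y": -1.3, "z": -6, "turn": 0},
    {"x": 0, "y": -1.3, "z": -6, "turn": 0},
    {"x": 0, "y": -1.3, "z": -6, "turn": 0}
  ]
}}

```text
clock: 12.52
tcp_pos: [0.5446, -0.2611, 0.1224]
ee_rot: [0.99, -0.144, -0.002, -0.001]
force: [-0.4, 0.3, -1.4]
width: 0.0322
```

```bash
cat > st.py <<'E'
from h import *
s=robot.state(); print({k:np.round(s[k],4) for k in ['clock','tcp_pos','ee_rot','force','wrist_torque','width']})
y=-.29;u=np.array([np.cos(y),np.sin(y)]);v=np.array([-np.sin(y),np.cos(y)]);d=np.array(s['tcp_pos'][:2])-[.488,-.2445]
print('stand frame gx,gy mm',(1000*d@u).round(1),(1000*d@v).round(1),'yaw',2*np.arctan2(s['ee_rot'][1],s['ee_rot'][0]))
E
python3 st.py
```

```text
{'clock': np.float64(12.5167), 'tcp_pos': array([ 0.5446, -0.2611,  0.1224]), 'ee_rot': array([ 9.895e-01, -1.444e-01, -2.200e-03, -9.000e-04]), 'force': array([-0.3957,  0.3066, -1.418 ]), 'wrist_torque': array([ 0.0129,  0.0466, -0.0137]), 'width': np.float64(0.0322)}
stand frame gx,gy mm 59.0 0.3 yaw -0.28988279245740395
```

Call:
{"name": "arm_command", "arguments": {
  "moves": [
    {"x": 0.1, "y": -0.03, "z": -1, "turn": 0},
    {"x": 0.15, "y": -0.04, "z": -1.8, "turn": 0},
    {"x": 0.15, "y": -0.04, "z": -2.2, "turn": 0},
    {"x": 0.15, "y": -0.04, "z": -2.5, "turn": 0},
    {"x": 0.15, "y": -0.04, "z": -2.6, "turn": 0},
    {"x": 0.15, "y": -0.04, "z": -2.6, "turn": 0}
  ]
}}

```text
clock: 13.02
tcp_pos: [0.5482, -0.2623, 0.0998]
ee_rot: [0.99, -0.144, 0.001, 0.0]
force: [-0.5, -0.2, 2.8]
width: 0.0321
```

```bash
python3 st.py
```

```text
{'clock': np.float64(13.0167), 'tcp_pos': array([ 0.5482, -0.2623,  0.0998]), 'ee_rot': array([ 9.895e-01, -1.445e-01,  7.000e-04,  3.000e-04]), 'force': array([-0.4999, -0.1745,  2.8434]), 'wrist_torque': array([ 0.1832,  0.2543, -0.0276]), 'width': np.float64(0.0321)}
stand frame gx,gy mm 62.8 0.2 yaw -0.28997939980525966
```

Call:
{"name": "arm_command", "arguments": {
  "moves": [
    {"x": 0.1, "y": -0.03, "z": -0.3, "turn": 0},
    {"x": 0.2, "y": -0.06, "z": -0.6, "turn": 0},
    {"x": 0.2, "y": -0.06, "z": -0.6, "turn": 0},
    {"x": 0.2, "y": -0.06, "z": -0.6, "turn": 0}
  ]
}}

```text
clock: 13.35
tcp_pos: [0.5518, -0.2634, 0.0944]
ee_rot: [0.99, -0.144, 0.003, 0.001]
force: [3.6, -1.0, 4.9]
width: 0.032
```

```bash
cat > tilt.py <<'E'
# tilt from blade edges in side view: bright grey pixels below the fingers
exec(open('st.py').read())
a=cam('side'); p=np.array(s['tcp_pos'])+[0,0,.019]; yy=2*np.arctan2(s['ee_rot'][1],s['ee_rot'][0])
ux=np.array([np.cos(yy),np.sin(yy),0]);uy=np.array([-np.sin(yy),np.cos(yy),0]);Z=np.array([0,0,1.])
def pt(t,dx,dy,h): return p-(.086-h)*(-np.sin(t)*ux+np.cos(t)*Z)+dx*(np.cos(t)*ux+np.sin(t)*Z)+dy*uy
im=a['image'].astype(int)
for t in (0,.1,.2,.3): print(t,'tip col/row',proj(a,pt(t,0,-.008,0)).round(1).tolist())
hsv=cv2.cvtColor(a['image'],cv2.COLOR_BGR2HSV)
r0=int(proj(a,pt(.1,0,-.008,0))[0,1])
for r in range(r0-16,r0+8,3):
    c0=int(proj(a,pt(.1,0,0,.02))[0,0])
    print(r,c0-14,' '.join(f'{im[r,k].max()//5:2d}{"g" if hsv[r,k,1]>110 and hsv[r,k,2]>60 else " "}' for k in range(c0-14,c0+22)))
E
python3 tilt.py
```

```text
{'clock': np.float64(13.35), 'tcp_pos': array([ 0.5518, -0.2634,  0.0944]), 'ee_rot': array([ 9.895e-01, -1.444e-01,  2.600e-03,  6.000e-04]), 'force': array([ 3.5579, -0.9614,  4.8913]), 'wrist_torque': array([-0.0055, -0.498 ,  0.0327]), 'width': np.float64(0.032)}
stand frame gx,gy mm 66.6 0.2 yaw -0.2898616510131269
0 tip col/row [[348.1, 279.7]]
0.1 tip col/row [[352.7, 279.6]]
0.2 tip col/row [[357.3, 279.1]]
0.3 tip col/row [[361.8, 278.4]]
263 337 16g 17  30  29  30  30  29  29  29  29  30  29  30  30  23  19  20  16  30  31  29  30  29  30  30  29  31  19  16  15  28  31  29  30  29  29 
266 337 10  18  32  30  29  29  29  30  29  30  29  29  30  30  28  19  21  19  22  30  30  30  30  30  29  29  30  32  21  17  17  16  28  30  30  29 
269 337 10  26  31  31  30  30  30  30  30  29  30  29  30  29  31  23  19  19  17  33  32  30  29  30  29  29  29  30  30  32  15  17  17  15  30  30 
272 337 10  14g 20g 18g 29  31  30  29  30  30  29  30  29  29  27  43g 19  19  20  19g 42g 24  29  30  30  30  29  29  30  30  31  20  21  16  16  28 
275 337 11  20g 19g 19g 21  31  30  29  29  29  29  29  29  29  30  23g 22  20  19  19  24g 25  30  30  29  29  29  30  29  30  29  29  30  31  20  17 
278 337 12g 18g 18g 17g 13  31  30  29  30  29  30  30  29  30  30  26  22g 20  20  19  21g 24g 30  29  29  30  29  30  30  29  30  29  29  30  28  17 
281 337 11  18g 19g 19g 10  31  30  29  29  30  29  30  30  30  29  29  29  30  30  31  30  30  30  30  29  29  30  29  29  30  29  29  31  16  16  18 
284 337 12g 11   9  19g 13g 32  30  29  29  30  30  29  29  30  29  30  29  29  29  29  29  29  29  29  30  29  30  30  30  30  29  30  31  22  16  18
```

Call:
{"name": "arm_command", "arguments": {
  "moves": [
    {"x": 0, "y": 0, "z": -0.2, "turn": 0},
    {"x": 0, "y": 0, "z": -0.35, "turn": 0},
    {"x": 0, "y": 0, "z": -0.35, "turn": 0},
    {"x": 0, "y": 0, "z": -0.35, "turn": 0}
  ]
}}

```text
clock: 13.73
tcp_pos: [0.5527, -0.2636, 0.0915]
ee_rot: [0.99, -0.144, 0.004, 0.001]
force: [4.7, -0.6, 6.4]
width: 0.0323
```

```bash
python3 tilt.py
```

```text
{'clock': np.float64(13.7333), 'tcp_pos': array([ 0.5527, -0.2636,  0.0915]), 'ee_rot': array([ 9.895e-01, -1.444e-01,  3.700e-03,  8.000e-04]), 'force': array([ 4.6785, -0.6016,  6.4229]), 'wrist_torque': array([-0.0595, -0.8588, -0.0048]), 'width': np.float64(0.0323)}
stand frame gx,gy mm 67.5 0.2 yaw -0.2898642816380677
0 tip col/row [[348.5, 280.8]]
0.1 tip col/row [[353.1, 280.7]]
0.2 tip col/row [[357.7, 280.3]]
0.3 tip col/row [[362.2, 279.5]]
264 338 18  32  30  30  29  29  29  30  29  29  30  31  25  20  19  18  31  30  31  29  30  29  30  29  29  31  15  16  16  15  31  30  29  30  30  30g
267 338 20  31  30  29  31  29  29  30  29  29  30  30  25  19  20  17  30  29  30  30  30  29  30  30  30  30  30  32  16  16  17  15  31  30  30  30 
270 338 24  29  29  30  30  29  29  30  30  29  29  30  30  19  19  18  26  30  30  30  30  29  29  29  30  29  29  30  32  21  16  18  16  28  30  30 
273 338 17g 20g 17g 23  30  29  30  29  29  30  29  26  47g 21  20  20  14  22g 24  30  29  29  30  29  30  29  30  29  30  29  31  32  22  16  15  28 
276 338 20g 20g 19g 11  31  29  29  30  30  30  30  28  21g 21  20  19  22  22g 25  31  30  30  30  30  29  29  30  30  29  30  29  30  30  32  17  17 
279 338 18g 18g 18g 17  31  30  29  29  29  30  29  30  22g 22g 19  19  20  23g 26  30  29  29  29  30  29  30  29  29  30  29  30  29  32  16  17  18 
282 338  9  20g 19g 12  31  31  29  29  30  30  30  30  30  29  30  29  30  30  30  29  30  29  30  30  29  29  30  29  29  29  29  32  16  17  17  18 
285 338 11  10  18g 13g 28  30  30  29  30  29  30  29  29  28  30  29  30  29  29  29  30  30  30  29  30  29  30  29  30  29  29  30  32  17  17  18
```

Call:
{"name": "arm_command", "arguments": {
  "moves": [
    {"x": 0.1, "y": -0.03, "z": 2, "turn": 0},
    {"x": 0.1, "y": -0.03, "z": 5, "turn": 0},
    {"x": 0.1, "y": -0.03, "z": 7.8, "turn": 0},
    {"x": -1.5, "y": 0.45, "z": 7.8, "turn": 0},
    {"x": -4, "y": 1.2, "z": 7.8, "turn": 0},
    {"x": -6.5, "y": 1.95, "z": 7.8, "turn": 0},
    {"x": -6.5, "y": 1.95, "z": 7.8, "turn": 0},
    {"x": -6.5, "y": 1.95, "z": 7.8, "turn": 0}
  ]
}}

```text
clock: 14.45
tcp_pos: [0.4828, -0.2434, 0.1664]
ee_rot: [0.989, -0.145, -0.001, 0.0]
force: [1.5, 0.8, -0.1]
width: 0.0321
```

```bash
python3 tilt.py
```

```text
{'clock': np.float64(14.45), 'tcp_pos': array([ 0.4828, -0.2434,  0.1664]), 'ee_rot': array([ 9.894e-01, -1.451e-01, -9.000e-04,  3.000e-04]), 'force': array([ 1.5142,  0.752 , -0.0723]), 'wrist_torque': array([ 0.0605, -0.0373,  0.0007]), 'width': np.float64(0.0321)}
stand frame gx,gy mm -5.3 -0.4 yaw -0.2911582544381968
0 tip col/row [[309.2, 250.7]]
0.1 tip col/row [[314.1, 250.5]]
0.2 tip col/row [[319.0, 250.0]]
0.3 tip col/row [[323.7, 249.2]]
234 299 28  28  28  29  28  28  28  28  28  30  15  18  20  20  15  18  16  16  17  16  16  17  17  17  17  17  16  17  17  17  18  16  17  16  17  17 
237 299 29  28  28  28  28  28  28  28  28  28  30  19  20  19  19  18  16  16  16  17  16  17  17  16  16  18  17  17  16  17  18  16  17  16  17  16 
240 299 27  28  28  29  28  28  28  28  29  29  28  31  19  18  19  18  18g 31g 17  17  17  16  16  16  16  17  16  17  17  16  16  17  17  17  16  17 
243 299 28  28  28  29  27  28  29  28  28  29  28  23  24  20  20  17  23g 23g 17  30  20  20  20  20  20  20  21  21  15  15  16  16  16  16  17  16 
246 299 28  28  28  28  28  28  28  28  28  28  28  27  21g 20  18  19  20  22g 22  29  28  28  28  28  28  29  27  28  28  28  28  28  28  28  29  29 
249 299 13g 13g 19  29  28  28  27  28  29  28  28  29  22g 19  18  19  18  21g 21  29  27  28  27  28  28  30  17  16g 16g 16g 16g 15g 15g 18  21  18g
252 299 10  10  19  29  29  28  28  28  29  29  28  28  29  28  30  29  29  29  28  28  28  28  27  28  28  30  14g 17g 10  11  11  10  10  19  15  18g
255 299 19g 18g 16  29  29  28  28  28  28  27  29  28  29  28  28  29  28  29  28  28  28  28  28  28  28  30  15g 19g 18g 19g 19g 18g 18g 23g  8  21g
```

Call:
{"name": "arm_command", "arguments": {
  "moves": [
    {"x": 0.35, "y": -0.08, "z": 0, "turn": 0},
    {"x": 0.35, "y": -0.08, "z": -2, "turn": 0},
    {"x": 0.35, "y": -0.08, "z": -4.5, "turn": 0},
    {"x": 0.35, "y": -0.08, "z": -6.5, "turn": 0},
    {"x": 0.35, "y": -0.08, "z": -7.3, "turn": 0},
    {"x": 0.35, "y": -0.08, "z": -7.3, "turn": 0},
    {"x": 0.35, "y": -0.08, "z": -7.3, "turn": 0}
  ]
}}

```text
clock: 15.08
tcp_pos: [0.4888, -0.2441, 0.0941]
ee_rot: [0.99, -0.144, -0.0, -0.0]
force: [-0.1, 0.1, -1.5]
width: 0.0324
```

```bash
python3 st.py
```

```text
{'clock': np.float64(15.0833), 'tcp_pos': array([ 0.4888, -0.2441,  0.0941]), 'ee_rot': array([ 9.895e-01, -1.444e-01, -0.000e+00, -3.000e-04]), 'force': array([-0.1372,  0.077 , -1.475 ]), 'wrist_torque': array([ 0.0319, -0.0028,  0.0228]), 'width': np.float64(0.0324)}
stand frame gx,gy mm 0.6 0.6 yaw -0.2897741483110378
```

Now press the flange gently flat on the uprights.

Call:
{"name": "arm_command", "arguments": {
  "moves": [
    {"x": 0, "y": 0, "z": -0.4, "turn": 0},
    {"x": 0, "y": 0, "z": -0.7, "turn": 0},
    {"x": 0, "y": 0, "z": -0.9, "turn": 0},
    {"x": 0, "y": 0, "z": -1.0, "turn": 0},
    {"x": 0, "y": 0, "z": -1.1, "turn": 0},
    {"x": 0, "y": 0, "z": -1.1, "turn": 0}
  ]
}}

```text
clock: 15.58
tcp_pos: [0.4891, -0.2446, 0.0846]
ee_rot: [0.989, -0.145, 0.001, 0.001]
force: [-0.7, -0.5, 4.9]
width: 0.0322
```

```bash
python3 tilt.py
```

```text
{'clock': np.float64(15.5833), 'tcp_pos': array([ 0.4891, -0.2446,  0.0846]), 'ee_rot': array([ 9.895e-01, -1.446e-01,  1.200e-03,  6.000e-04]), 'force': array([-0.7077, -0.5009,  4.8994]), 'wrist_torque': array([ 0.1466,  0.2468, -0.0325]), 'width': np.float64(0.0322)}
stand frame gx,gy mm 1.1 0.2 yaw -0.2901919467730838
0 tip col/row [[313.0, 283.1]]
0.1 tip col/row [[317.5, 283.0]]
0.2 tip col/row [[322.1, 282.5]]
0.3 tip col/row [[326.5, 281.8]]
266 302 31  29  28  28  28  28  28  28  29  28  29  23  19  19  19  25  29  28  28  28  29  29  26  10  12g 13g 12g 13g 11  12g 12g  9  11  12g 11   9 
269 302 31  30  28  30  28  29  28  29  29  28  30  25  19  21  16  23  30  29  29  29  29  29  26  10  11  13g 12  13  13g 12g 12g  7  11  12g 11   9 
272 302 20g 18g 19g 18g 18g 19g 19g 19g 18g 19g 19g 19g 20  20  19  16  19g 19g 19g 18g 20g 19g 17g 10  12g 11  11  13g 13g 12g 11   9  13g 12  12  11 
275 302 20g 19g 19g 19g 20g 18g 19g 19g 18g 19g 17g 33g 21  18  19  13  18g 24g 19g 18g 18g 20g 13g 10  12g 11  12g 11  13g 12g 11   8  12g 12  12g 11 
278 302 11  19g 20g 20g 19g 19g 20g 19g 19g 18g 19g 19g 21  20  19  17  23g 19g 18g 19g 19g 20g 12g 11  12  12g 13g 13g 12g 12g 13g  9  12g 13g 11  12 
281 302 12g 12  11  20g 19g 19g 18g 19g 20g 20g 19g 19g 21g 19  19  19  23g 20g 19g 19g 19g 20g 18g 12g 11  13g 11  12g 13g 12g 12  10  12g 12g 11  10 
284 302 10  11  10  10  20g 20g 19g 18g 18g 19g 18g 18g 18g  9  10   8   8   8  17g 17g 16g 17g 15g 11  12g 12g 11  13g 12g 12g 12  11  13g 12g 12g 10 
287 302 10  10  10  10   8  19g 17g 18g 17g 18g 17g 18g 12g  8  11   9  10  10   8  18g 18g 18g 16g 11  12g 13g 13g 12g 14g 12g  9  12g 12g 12g 12  10
```

Call:
{"name": "arm_command", "arguments": {
  "moves": [
    {"x": 0, "y": 0, "z": -0.15, "turn": 0},
    {"x": 0, "y": 0, "z": -0.25, "turn": 0},
    {"x": 0, "y": 0, "z": -0.3, "turn": 0},
    {"x": 0, "y": 0, "z": -0.3, "turn": 0}
  ]
}}

```text
clock: 15.97
tcp_pos: [0.4902, -0.2449, 0.0821]
ee_rot: [0.989, -0.145, 0.002, 0.001]
force: [2.3, -0.6, 5.7]
width: 0.0322
```

```bash
python3 tilt.py | head -14
```

```text
{'clock': np.float64(15.9667), 'tcp_pos': array([ 0.4902, -0.2449,  0.0821]), 'ee_rot': array([ 9.895e-01, -1.445e-01,  2.400e-03,  8.000e-04]), 'force': array([ 2.3142, -0.5824,  5.7338]), 'wrist_torque': array([ 0.0623, -0.1604,  0.0007]), 'width': np.float64(0.0322)}
stand frame gx,gy mm 2.2 0.2 yaw -0.29006094420911854
0 tip col/row [[313.6, 284.0]]
0.1 tip col/row [[318.1, 283.9]]
0.2 tip col/row [[322.7, 283.5]]
0.3 tip col/row [[327.1, 282.7]]
267 303 29  27  29  28  28  28  28  28  29  24  18  19  17  30  29  28  28  29  28  29  29  25  10  12  12g 12g 12g 13  11  11   8  12g 12g 12g 10  19 
270 303 28  27  27  27  27  27  27  27  28  26  20  19  18  28  27  28  27  27  27  27  28  24  10  12  13g 12  11  12  11  12g  8  13g 11  12g 10  23 
273 303 20g 19g 19g 20g 19g 20g 19g 18g 19g 19g 20  18  19  23g 18g 19g 19g 20g 19g 19g 20g 17g 10  12g 12g 12g 12g 11  13g 11   9  12g 11  13g 12  16g
276 303 20g 19g 19g 19g 19g 18g 19g 18g 19g 38g 20  19  19  17g 36g 19g 19g 19g 19g 18g 19g 13g 10  13g 13g 11  12g 12g 12g 12g  7  12g 12g 11  12g 19g
279 303  9  21g 20g 19g 20g 19g 20g 20g 21g 22g 20  19  19  24g 18g 18g 19g 20g 20g 19g 20g 15g 12g 11  13g 12g 14g 12g 13g 12g  9  12g 12  12g 11  18g
282 303 11  10  21g 19g 19g 19g 20g 19g 20g 23g 19  19  19  22g 18g 20g 19g 19g 18g 18g 18g 16g 12g 11  12g 13g 12g 12g 12g 11  10  12g 12g 12g 11   9 
285 303 11  11  10  21g 19g 18g 19g 18g 12g  8  10   9   9   8   9  19g 18g 17g 18g 18g 18g 15g 12g 10  12g 13g 12g 13g 13g 10  11  11  12g 12g 10  10 
288 303 11  10  10   9  17g 18g 18g 19g 18g 18g 13g 10   8   8  11  10  10  17g 19g 18g 19g 15g 12g 12g 12g 13g 12g 13g 12g 10  12g 12g 11  13g  8  11
```

```bash
python3 - <<'E'
from h import *
a=dict(np.load('h.npz')) if 0 else None
s,d=cam('scene'),cam('side'); p,e=tri(s,(402,324),d,(328,50)); print(p,e)
y=.15;print('press frame',(p[:2]-[.5004,.2553])@np.array([[np.cos(y),-np.sin(y)],[np.sin(y),np.cos(y)]]))
E
```

```text
[0.68652966 0.31880689 0.29692491] 0.001620763969497505
press frame [0.19352997 0.0349789 ]
```

Call:
{"name": "arm_command", "arguments": {
  "moves": [
    {"x": 0, "y": 0, "z": 1.5, "turn": 0},
    {"x": 0, "y": 0, "z": 4.5, "turn": 0},
    {"x": 0, "y": 0, "z": 8, "turn": 0},
    {"x": 0, "y": 0, "z": 10.5, "turn": 0},
    {"x": 0, "y": 2, "z": 11, "turn": 0},
    {"x": 0, "y": 5.5, "z": 11, "turn": 0.1},
    {"x": 0, "y": 9, "z": 11, "turn": 0.2},
    {"x": 0, "y": 12.5, "z": 11, "turn": 0.3}
  ]
}}

```text
clock: 16.78
tcp_pos: [0.4877, -0.118, 0.1902]
ee_rot: [1.0, 0.007, 0.0, 0.0]
force: [0.5, 0.3, -1.1]
width: 0.0321
```

```bash
python3 st.py | head -1
```

```text
{'clock': np.float64(16.7833), 'tcp_pos': array([ 0.4877, -0.118 ,  0.1902]), 'ee_rot': array([1.0e+00, 6.7e-03, 2.0e-04, 2.0e-04]), 'force': array([ 0.5295,  0.3394, -1.1211]), 'wrist_torque': array([ 0.0941, -0.0751,  0.0073]), 'width': np.float64(0.0321)}
```

Call:
{"name": "arm_command", "arguments": {
  "moves": [
    {"x": 0, "y": 3.7, "z": 0, "turn": 0.1},
    {"x": 0, "y": 7.4, "z": 0, "turn": 0.137},
    {"x": 0, "y": 11.1, "z": 0, "turn": 0.137},
    {"x": 0, "y": 14.8, "z": 0, "turn": 0.137},
    {"x": 0, "y": 18.5, "z": 0, "turn": 0.137},
    {"x": 0, "y": 22, "z": 0, "turn": 0.137},
    {"x": 0, "y": 25.5, "z": 0, "turn": 0.137},
    {"x": 0, "y": 28, "z": 0, "turn": 0.137}
  ]
}}

```text
clock: 17.45
tcp_pos: [0.4872, 0.1645, 0.1903]
ee_rot: [0.997, 0.075, 0.0, -0.0]
force: [-0.2, 0.9, -2.0]
width: 0.0322
```

Call:
{"name": "arm_command", "arguments": {
  "moves": [
    {"x": 0, "y": 3, "z": -1, "turn": 0},
    {"x": 0, "y": 6, "z": -3, "turn": 0},
    {"x": 0, "y": 8, "z": -4, "turn": 0},
    {"x": 0, "y": 8, "z": -5, "turn": 0},
    {"x": 0, "y": 8, "z": -5, "turn": 0},
    {"x": 0, "y": 8, "z": -5, "turn": 0}
  ]
}}

```text
clock: 17.95
tcp_pos: [0.4878, 0.2396, 0.1394]
ee_rot: [0.997, 0.073, -0.001, 0.001]
force: [-0.4, -0.1, -0.3]
width: 0.0322
```

```bash
python3 st.py | head -1; python3 - <<'E'
from h import *
s=robot.state(); c=cam('wrist'); cv2.imwrite('pics/l.png',c['image'])
m=mask(c['image'],(12,100,70),(32,255,255)); 
cs=[k for k in cv2.findContours(m,0,1)[0] if cv2.contourArea(k)>200]
for k in cs:
    ap=cv2.approxPolyDP(k,6,True)[:,0]; print(cv2.contourArea(k),ap.tolist(),on_z(c,ap,.014).round(3)[:,:2].tolist())
a=cam('side');b=cam('scene'); p=np.array(s['tcp_pos'])+[0,0,.019-.086]
for c in(a,b):
    u=proj(c,p)[0].round(1); print(u)
    U=u.astype(int); h=cv2.cvtColor(c['image'],cv2.COLOR_BGR2HSV)[U[1]-10:U[1]+12,U[0]-12:U[0]+12]
    mm=mask(c['image'],(12,110,60),(32,255,255))[U[1]-12:U[1]+14,U[0]-14:U[0]+14]
    print([(x+U[0]-14,y+U[1]-12,w,hh,ar) for x,y,w,hh,ar in cv2.connectedComponentsWithStats(mm)[2][1:].tolist() if ar>3])
E
```

```text
{'clock': np.float64(17.95), 'tcp_pos': array([0.4878, 0.2396, 0.1394]), 'ee_rot': array([ 9.973e-01,  7.300e-02, -7.000e-04,  7.000e-04]), 'force': array([-0.4029, -0.0877, -0.3179]), 'wrist_torque': array([-0.0116,  0.0123,  0.0142]), 'width': np.float64(0.0322)}
4437.0 [[534, 319], [517, 303], [179, 308], [172, 318]] [[0.384, -0.002], [0.399, 0.021], [0.343, 0.366], [0.33, 0.373]]
458.0 [[392, 238], [398, 271], [390, 283], [400, 293], [404, 258]] [[0.451, 0.163], [0.417, 0.15], [0.403, 0.155], [0.393, 0.143], [0.432, 0.147]]
422.5 [[247, 238], [236, 260], [240, 293], [249, 283], [242, 276]] [[0.43, 0.303], [0.405, 0.312], [0.369, 0.305], [0.382, 0.297], [0.389, 0.304]]
6269.0 [[261, 133], [264, 221], [298, 222], [299, 184], [340, 184], [342, 222], [350, 222], [354, 135]] [[0.532, 0.3], [0.45, 0.288], [0.454, 0.256], [0.491, 0.26], [0.497, 0.222], [0.46, 0.214], [0.461, 0.207], [0.543, 0.217]]
[267.  143.6]
[(np.int64(266), np.int64(139), 2, 7, 11), (np.int64(254), np.int64(152), 27, 5, 86)]
[439.3 280.2]
[(np.int64(425), np.int64(276), 28, 18, 313)]
```

Call:
{"name": "arm_command", "arguments": {
  "moves": [
    {"x": -0.15, "y": 1, "z": 0, "turn": 0},
    {"x": -0.15, "y": 1, "z": -2, "turn": 0},
    {"x": -0.15, "y": 1, "z": -4, "turn": 0},
    {"x": -0.15, "y": 1, "z": -5.3, "turn": 0},
    {"x": -0.15, "y": 1, "z": -5.8, "turn": 0},
    {"x": -0.15, "y": 1, "z": -5.8, "turn": 0},
    {"x": -0.15, "y": 1, "z": -5.8, "turn": 0}
  ]
}}

```text
clock: 18.68
tcp_pos: [0.4868, 0.2511, 0.0825]
ee_rot: [0.997, 0.073, 0.0, -0.0]
force: [0.1, -0.4, -1.9]
width: 0.0323
```

Call:
{"name": "arm_command", "arguments": {
  "moves": [
    {"x": 0, "y": 0, "z": -0.15, "turn": 0},
    {"x": 0, "y": 0, "z": -0.3, "turn": 0},
    {"x": 0, "y": 0, "z": -0.4, "turn": 0},
    {"x": 0, "y": 0, "z": -0.4, "turn": 0},
    {"x": 0, "y": 0, "z": -0.4, "turn": 0}
  ]
}}

```text
clock: 19.1
tcp_pos: [0.4866, 0.2509, 0.0782]
ee_rot: [0.997, 0.073, 0.0, 0.0]
force: [0.5, 0.4, -0.5]
width: 0.032
```

Call:
{"name": "arm_command", "arguments": {
  "moves": [
    {"x": 0, "y": 0, "z": -0.1, "turn": 0},
    {"x": 0, "y": 0, "z": -0.2, "turn": 0},
    {"x": 0, "y": 0, "z": -0.2, "turn": 0},
    {"x": 0, "y": 0, "z": -0.2, "turn": 0}
  ]
}}

```text
clock: 19.43
tcp_pos: [0.4864, 0.2508, 0.0759]
ee_rot: [0.997, 0.073, -0.0, 0.0]
force: [0.6, -1.0, -1.3]
width: 0.0322
```

Call:
{"name": "arm_command", "arguments": {
  "moves": [
    {"x": 0, "y": 0, "z": -0.05, "turn": 0},
    {"x": 0, "y": 0, "z": -0.1, "turn": 0},
    {"x": 0, "y": 0, "z": -0.1, "turn": 0},
    {"x": 0, "y": 0, "z": -0.1, "turn": 0}
  ]
}}

```text
clock: 19.77
tcp_pos: [0.4864, 0.2508, 0.075]
ee_rot: [0.997, 0.073, -0.0, 0.0]
force: [0.4, -0.3, -0.9]
width: 0.0326
```

Call:
{"name": "arm_command", "arguments": {
  "moves": [
    {"x": 0, "y": 0, "z": -0.05, "turn": 0},
    {"x": 0, "y": 0, "z": -0.1, "turn": 0},
    {"x": 0, "y": 0, "z": -0.1, "turn": 0},
    {"x": 0, "y": 0, "z": -0.1, "turn": 0}
  ]
}}

```text
clock: 20.1
tcp_pos: [0.4867, 0.2509, 0.0744]
ee_rot: [0.997, 0.073, 0.0, 0.0]
force: [-1.3, 0.4, 3.0]
width: 0.0323
```

Call:
{"name": "arm_command", "arguments": {
  "moves": [
    {"x": 0, "y": 0, "z": -0.05, "turn": 0},
    {"x": 0, "y": 0, "z": -0.1, "turn": 0},
    {"x": 0, "y": 0, "z": -0.1, "turn": 0},
    {"x": 0, "y": 0, "z": -0.1, "turn": 0}
  ]
}}

```text
clock: 20.43
tcp_pos: [0.4869, 0.2511, 0.0743]
ee_rot: [0.997, 0.073, 0.0, 0.0]
force: [-1.8, -2.2, 8.6]
width: 0.0325
```

Call:
{"name": "arm_command", "arguments": {
  "moves": [
    {"x": 0, "y": 0, "z": 0.1, "turn": 0},
    {"x": 0, "y": 0, "z": 0.12, "turn": 0},
    {"x": 0, "y": 0, "z": 0.12, "turn": 0}
  ]
}}

```text
clock: 20.68
tcp_pos: [0.4867, 0.2509, 0.0744]
ee_rot: [0.997, 0.073, 0.0, -0.0]
force: [-1.3, -1.0, 3.5]
width: 0.0322
```

Call:
{"name": "arm_command", "arguments": {
  "moves": [
    {"x": 0, "y": 0, "z": 0, "turn": 0},
    {"x": 0, "y": 0, "z": 0, "turn": 0},
    {"x": 0, "y": 0, "z": 0, "turn": 0},
    {"x": 0, "y": 0, "z": 0, "turn": 0}
  ],
  "hand": 0.575,
  "grip_force": 12
}}

```text
clock: 21.02
tcp_pos: [0.4863, 0.2507, 0.0738]
ee_rot: [0.997, 0.073, -0.0, 0.0]
force: [0.7, -0.1, -0.8]
width: 0.0368
```

```bash
python3 tilt.py | head -6
```

```text
{'clock': np.float64(21.0167), 'tcp_pos': array([0.4863, 0.2507, 0.0738]), 'ee_rot': array([ 9.973e-01,  7.330e-02, -3.000e-04,  1.000e-04]), 'force': array([ 0.7175, -0.0932, -0.779 ]), 'wrist_torque': array([ 0.0281,  0.013 , -0.0147]), 'width': np.float64(0.0368)}
stand frame gx,gy mm -143.3 474.0 yaw 0.1467895640746712
0 tip col/row [[268.2, 163.5]]
0.1 tip col/row [[271.0, 162.8]]
0.2 tip col/row [[273.8, 161.9]]
0.3 tip col/row [[276.4, 160.7]]
```

Call:
{"name": "arm_command", "arguments": {
  "moves": [
    {"x": 0, "y": 0, "z": 0.3, "turn": 0},
    {"x": 0, "y": 0, "z": 0.8, "turn": 0},
    {"x": 0, "y": 0, "z": 1.5, "turn": 0},
    {"x": 0, "y": 0, "z": 2.5, "turn": 0},
    {"x": 0, "y": 0, "z": 4.5, "turn": 0},
    {"x": 0, "y": 0, "z": 7.5, "turn": 0},
    {"x": 0, "y": 0, "z": 11, "turn": 0},
    {"x": 0, "y": 0, "z": 12, "turn": 0}
  ]
}}

```text
clock: 21.73
tcp_pos: [0.4888, 0.2528, 0.2005]
ee_rot: [0.997, 0.074, 0.004, -0.001]
force: [1.0, -0.6, -0.5]
width: 0.0371
```

Call:
{"name": "arm_command", "arguments": {
  "moves": [
    {"x": 0, "y": -3, "z": 0, "turn": -0.1},
    {"x": 0, "y": -6, "z": 0, "turn": -0.15},
    {"x": 0, "y": -9.5, "z": 0, "turn": -0.2},
    {"x": 0, "y": -13, "z": 0, "turn": -0.3},
    {"x": 0, "y": -16.5, "z": 0, "turn": -0.4},
    {"x": 0, "y": -20, "z": 0, "turn": -0.437},
    {"x": 0, "y": -23.5, "z": 0, "turn": -0.437},
    {"x": 0, "y": -27, "z": 0, "turn": -0.437}
  ]
}}

```text
clock: 22.4
tcp_pos: [0.4864, -0.0207, 0.1952]
ee_rot: [0.99, -0.144, 0.001, 0.0]
force: [0.7, -0.2, -1.5]
width: 0.0375
```

```bash
python3 st.py; python3 - <<'E'
from h import *
a=cam('side');b=cam('scene')
p=np.array([.4863,.2507,.013])
for c in(a,b): print(proj(c,[p-[0,0,.009],p+[0,0,.009]]).round(1).tolist())
ua=proj(a,p)[0].astype(int);ub=proj(b,p)[0].astype(int)
cr=lambda c,u,f=8:cv2.resize(c['image'][u[1]-22:u[1]+22,u[0]-24:u[0]+24],None,fx=f,fy=f,interpolation=2)
s=robot.state(); t=np.array(s['tcp_pos'])+[0,0,-.02]
A=proj(a,t)[0].astype(int);B=proj(b,t)[0].astype(int)
cr2=lambda c,u:cv2.resize(c['image'][u[1]-33:u[1]+33,u[0]-48:u[0]+48],(384,240),interpolation=2)
cv2.imwrite('pics/m.png',np.vstack([np.hstack([cr(a,ua),cr(b,ub)]),np.hstack([cr2(a,A),cr2(b,B)])]))
E
```

```text
{'clock': np.float64(22.4), 'tcp_pos': array([ 0.4864, -0.0207,  0.1952]), 'ee_rot': array([ 9.895e-01, -1.445e-01,  8.000e-04,  3.000e-04]), 'force': array([ 0.6656, -0.2256, -1.5419]), 'wrist_torque': array([ 0.0577, -0.0762,  0.0027]), 'width': np.float64(0.0375)}
stand frame gx,gy mm -65.5 214.0 yaw -0.2899307560421876
[[267.4, 163.1], [267.0, 157.7]]
[[437.1, 300.4], [438.9, 296.3]]
```

View pics/m.png

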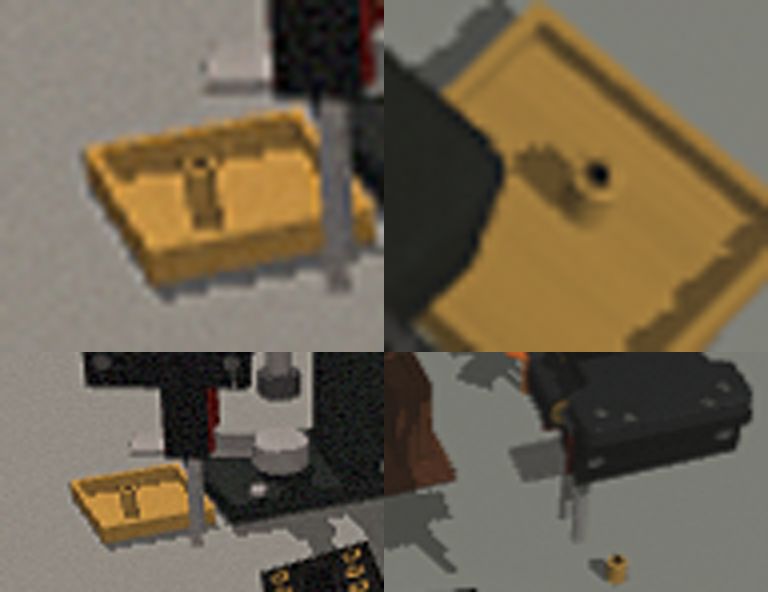

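Call:
{"name": "arm_command", "arguments": {
  "moves": [
    {"x": 0.1, "y": -3.5, "z": 0, "turn": 0},
    {"x": 0.2, "y": -7, "z": 0, "turn": 0},
    {"x": 0.2, "y": -10.5, "z": 0, "turn": 0},
    {"x": 0.2, "y": -14, "z": 0, "turn": 0},
    {"x": 0.2, "y": -17.5, "z": 0, "turn": 0},
    {"x": 0.2, "y": -20.5, "z": 0, "turn": 0},
    {"x": 0.2, "y": -22.4, "z": 0, "turn": 0},
    {"x": 0.2, "y": -22.4, "z": 0, "turn": 0}
  ]
}}

```text
clock: 23.17
tcp_pos: [0.4875, -0.2486, 0.1945]
ee_rot: [0.989, -0.148, 0.0, 0.001]
force: [-1.0, -0.1, -0.8]
width: 0.0371
```

Call:
{"name": "arm_command", "arguments": {
  "moves": [
    {"x": 0, "y": 0, "z": -1, "turn": 0},
    {"x": 0, "y": 0, "z": -1.5, "turn": 0},
    {"x": 0, "y": 0, "z": -1.5, "turn": 0}
  ]
}}

```text
clock: 23.42
tcp_pos: [0.4879, -0.2407, 0.1775]
ee_rot: [0.99, -0.143, -0.001, -0.001]
force: [-0.4, -0.0, -1.5]
width: 0.037
```

```bash
python3 tilt.py
```

```text
{'clock': np.float64(23.4167), 'tcp_pos': array([ 0.4879, -0.2407,  0.1775]), 'ee_rot': array([ 9.897e-01, -1.432e-01, -1.400e-03, -8.000e-04]), 'force': array([-0.404 , -0.0448, -1.4993]), 'wrist_torque': array([0.0408, 0.0569, 0.0146]), 'width': np.float64(0.037)}
stand frame gx,gy mm -1.2 3.6 yaw -0.28741168616951435
0 tip col/row [[311.7, 244.4]]
0.1 tip col/row [[316.6, 244.2]]
0.2 tip col/row [[321.4, 243.7]]
0.3 tip col/row [[326.2, 242.8]]
228 301 28  28  29  28  29  31   6   1   0  11  20  20  21   8   2   4   3   3   5   5   6   2   5   5   4   5   1   1   3   1   4   3   2   1   1   0 
231 301 28  28  27  28  29  29  20   8   9  15  20  19  21  15  12  16  16  15  15  19  18  18  18  18  17  19  18  18  18  18  18  18  18  18  17  18 
234 301 28  27  29  29  28  28  29  30  16  17  20  18  20  18  16  16  17  17  17  16  16  16  17  17  17  16  17  17  17  17  17  17  17  17  17  16 
237 301 28  28  28  27  28  28  28  28  30  19  19  18  20  17  16  16  17  17  17  16  17  17  17  16  16  17  17  17  17  17  16  17  17  16  16  17 
240 301 28  27  28  28  28  28  28  28  29  24  18  19  19  16  16  17  17  17  18  17  17  17  17  17  16  16  17  17  17  17  17  16  17  17  16  18 
243 301 28  28  28  28  28  28  28  28  29  24  18  19  17  30  30  29  19  30  20  19  21  20  20  20  20  21  16  16  15  17  15  16  16  16  16  16 
246 301 26  29  28  28  28  28  28  28  29  28  29  29  28  29  28  28  28  28  29  28  29  28  28  28  27  28  28  28  28  28  28  29  30  29  29  29 
249 301 20  29  28  27  28  27  28  28  28  28  28  28  28  28  28  28  28  28  28  28  29  27  28  30  17  16g 16g 16g 15g 15g 14g 19  19  18g 18g 17g
```

Call:
{"name": "arm_command", "arguments": {
  "moves": [
    {"x": 0.1, "y": -0.1, "z": 0, "turn": 0},
    {"x": 0.1, "y": -0.1, "z": 0, "turn": 0},
    {"x": 0.1, "y": -0.1, "z": 0, "turn": 0},
    {"x": 0.1, "y": -0.1, "z": 0, "turn": 0}
  ]
}}

```text
clock: 23.8
tcp_pos: [0.4897, -0.244, 0.1795]
ee_rot: [0.99, -0.144, 0.0, 0.0]
force: [1.2, -0.4, -1.0]
width: 0.037
```

```bash
python3 st.py
```

```text
{'clock': np.float64(23.8), 'tcp_pos': array([ 0.4897, -0.244 ,  0.1795]), 'ee_rot': array([ 9.895e-01, -1.444e-01,  2.000e-04,  2.000e-04]), 'force': array([ 1.2009, -0.3678, -0.9764]), 'wrist_torque': array([ 0.0652,  0.0673, -0.022 ]), 'width': np.float64(0.037)}
stand frame gx,gy mm 1.5 1.0 yaw -0.2898284006328895
```

Good. Descend into the stand (TCP to about 0.083).

Call:
{"name": "arm_command", "arguments": {
  "moves": [
    {"x": 0, "y": -0.05, "z": -2.5, "turn": 0},
    {"x": 0, "y": -0.05, "z": -5.5, "turn": 0},
    {"x": 0, "y": -0.05, "z": -7.5, "turn": 0},
    {"x": 0, "y": -0.05, "z": -8.5, "turn": 0},
    {"x": 0, "y": -0.05, "z": -9, "turn": 0},
    {"x": 0, "y": -0.05, "z": -9.3, "turn": 0},
    {"x": 0, "y": -0.05, "z": -9.5, "turn": 0},
    {"x": 0, "y": -0.05, "z": -9.6, "turn": 0}
  ]
}}

```text
clock: 24.47
tcp_pos: [0.4904, -0.2451, 0.0843]
ee_rot: [0.989, -0.145, 0.001, 0.0]
force: [-0.3, 0.4, -0.2]
width: 0.0368
```

Call:
{"name": "arm_command", "arguments": {
  "moves": [
    {"x": 0, "y": 0, "z": -0.1, "turn": 0},
    {"x": 0, "y": 0, "z": -0.1, "turn": 0}
  ]
}}

```text
clock: 24.63
tcp_pos: [0.49, -0.2449, 0.0829]
ee_rot: [0.989, -0.145, 0.001, 0.0]
force: [0.7, -0.3, -0.9]
width: 0.0374
```

```bash
python3 tilt.py | head -12
```

```text
{'clock': np.float64(24.6333), 'tcp_pos': array([ 0.49  , -0.2449,  0.0829]), 'ee_rot': array([ 9.895e-01, -1.446e-01,  6.000e-04,  3.000e-04]), 'force': array([ 0.7256, -0.3014, -0.8846]), 'wrist_torque': array([ 0.0659, -0.0312, -0.0002]), 'width': np.float64(0.0374)}
stand frame gx,gy mm 2.0 0.2 yaw -0.29017254096516676
0 tip col/row [[313.5, 283.7]]
0.1 tip col/row [[318.0, 283.6]]
0.2 tip col/row [[322.6, 283.2]]
0.3 tip col/row [[327.0, 282.4]]
267 303 30  28  27  28  29  28  28  28  30  25  20  19  17  30  30  28  28  28  28  29  29  26  10  11  12g 11  13g 11  12g 13g  9  12g 12g 12  10  18 
270 303 29  27  28  27  27  27  27  27  28  24  18  19  18  28  28  28  28  28  27  28  28  24  10  12g 12g 12  12  12  11  12g  7  12g 13  11   9  23 
273 303 20g 18g 20g 20g 20g 19g 19g 20g 19g 20  20  19  19  20g 19g 19g 19g 19g 19g 19g 19g 17g 10  13g 13g 11  12g 12g 11  12g  7  13g 11  12g 11  17g
276 303 19g 19g 18g 19g 19g 18g 18g 19g 19g 19  19  20  20  18g 19g 18g 18g 19g 18g 18g 19g 14g 11  14g 12  11  12g 13g 12g 12   8  12g 12g 12g 12g 20g
279 303  9  20g 20g 20g 20g 19g 19g 20g 19g 20  19  20  19  19g 19g 20g 19g 20g 19g 19g 20g 15g 12g 11  11  11  13g 13  12g 12g  9  12g 11  12g 10  18g
282 303 11   9  20g 20g 19g 20g 20g 20g 19g 19  20  20  18  10  20g 20g 20g 18g 18g 18g 19g 15g 13  12  12g 13g 13g 12g 13  11  10  12g 13g 13g 11   9
```

Call:
{"name": "arm_command", "arguments": {
  "moves": [
    {"x": 0, "y": 0, "z": -0.1, "turn": 0},
    {"x": 0, "y": 0, "z": -0.15, "turn": 0},
    {"x": 0, "y": 0, "z": -0.15, "turn": 0},
    {"x": 0, "y": 0, "z": -0.15, "turn": 0}
  ]
}}

```text
clock: 25.02
tcp_pos: [0.49, -0.2449, 0.0819]
ee_rot: [0.989, -0.145, 0.001, 0.0]
force: [-2.0, 1.2, 5.8]
width: 0.0372
```

Call:
{"name": "arm_command", "arguments": {
  "moves": [
    {"x": 0, "y": 0, "z": 0.1, "turn": 0},
    {"x": 0, "y": 0, "z": 0.1, "turn": 0}
  ]
}}

```text
clock: 25.18
tcp_pos: [0.4897, -0.2447, 0.0819]
ee_rot: [0.989, -0.145, 0.0, 0.0]
force: [-0.2, 0.1, 3.6]
width: 0.037
```

Call:
{"name": "arm_command", "arguments": {
  "moves": [
    {"x": 0, "y": 0, "z": 0, "turn": 0},
    {"x": 0, "y": 0, "z": 0, "turn": 0},
    {"x": 0, "y": 0, "z": 0, "turn": 0},
    {"x": 0, "y": 0, "z": 0, "turn": 0},
    {"x": 0, "y": 0, "z": 0, "turn": 0},
    {"x": 0, "y": 0, "z": 0, "turn": 0},
    {"x": 0, "y": 0, "z": 0, "turn": 0},
    {"x": 0, "y": 0, "z": 0, "turn": 0}
  ],
  "hand": 0.1
}}

```text
clock: 25.85
tcp_pos: [0.4895, -0.2446, 0.0817]
ee_rot: [0.989, -0.145, -0.0, 0.0]
force: [-0.4, -0.2, 0.3]
width: 0.0768
```

Call:
{"name": "arm_command", "arguments": {
  "moves": [
    {"x": 0, "y": 0, "z": 0, "turn": 0},
    {"x": 0, "y": 0, "z": 0.5, "turn": 0},
    {"x": 0, "y": 0, "z": 2, "turn": 0},
    {"x": 0, "y": 0, "z": 4, "turn": 0},
    {"x": 0, "y": 0, "z": 7, "turn": 0},
    {"x": 0, "y": 0, "z": 10, "turn": 0},
    {"x": 0, "y": 0, "z": 13, "turn": 0},
    {"x": 0, "y": 0, "z": 14, "turn": 0}
  ]
}}

```text
clock: 26.52
tcp_pos: [0.4917, -0.2454, 0.2271]
ee_rot: [0.989, -0.145, 0.004, 0.001]
force: [0.1, -0.3, 0.3]
width: 0.0785
```

Call:
{"name": "arm_command", "arguments": {
  "moves": [
    {"x": -2, "y": 0.6, "z": 0, "turn": 0},
    {"x": -3, "y": 1, "z": 0, "turn": 0},
    {"x": -3, "y": 1, "z": 0, "turn": 0},
    {"x": -3, "y": 1, "z": 0, "turn": 0}
  ]
}}

```text
clock: 26.85
tcp_pos: [0.4589, -0.2345, 0.2212]
ee_rot: [0.989, -0.145, -0.0, 0.0]
force: [0.8, 0.8, -0.1]
width: 0.0785
```

```bash
python3 st.py; python3 - <<'E'
from h import *
w=cam('wrist')
m=mask(w['image'],(0,120,40),(5,255,255)); n,l,st,ce=cv2.connectedComponentsWithStats(m)
for i in range(1,n):
  if st[i][4]>40: print('wrist red',ce[i].round(1),st[i].tolist(),on_z(w,ce[i],.122).round(4))
for nm in('side','scene'):
    c=cam(nm); o=cv2.imread(f'pics/a_{nm}.png')
    for tag,im in(('before',o),('after',c['image'])):
        m=mask(im,(0,150,60),(4,255,255)); n,l,st,ce=cv2.connectedComponentsWithStats(m)
        print(nm,tag,'red',[(ce[i].round(1).tolist(),int(st[i][4])) for i in range(1,n) if st[i][4]>20])
        m=mask(im,(60,80,20),(90,255,255)); n,l,st,ce=cv2.connectedComponentsWithStats(m)
        print('  green',[(ce[i].round(1).tolist(),int(st[i][4])) for i in range(1,n) if st[i][4]>100])
        m=mask(im,(15,120,90),(28,255,255)); n,l,st,ce=cv2.connectedComponentsWithStats(m)
        print('  brass',[(ce[i].round(1).tolist(),int(st[i][4])) for i in range(1,n) if 15<st[i][4]<60 and 240<ce[i][0]<400 and ce[i][1]>120])
    p=proj(c,[.4863,.2507,.013])[0].astype(int); print('ferrule patch std',nm,c['image'][p[1]-6:p[1]+6,p[0]-5:p[0]+5].max(2).tolist()[::3])
    if nm=='side':
        d=cv2.absdiff(c['image'],o).max(2)>50; n,l,st,ce=cv2.connectedComponentsWithStats(d.astype(np.uint8)); print('changed',[(st[i].tolist()) for i in range(1,n) if st[i][4]>25])
E
```

```text
{'clock': np.float64(26.85), 'tcp_pos': array([ 0.4589, -0.2345,  0.2212]), 'ee_rot': array([ 9.895e-01, -1.448e-01, -3.000e-04,  2.000e-04]), 'force': array([ 0.8008,  0.7551, -0.1396]), 'wrist_torque': array([-0.0056, -0.0093, -0.0007]), 'width': np.float64(0.0785)}
stand frame gx,gy mm -30.7 1.2 yaw -0.2906318850542344
wrist red [341.4 159.4] [337, 142, 9, 34, 207] [[ 0.485  -0.2609  0.122 ]]
wrist red [299.  159.8] [297, 144, 6, 32, 157] [[ 0.4947 -0.2271  0.122 ]]
side before red [([312.7, 234.8], 69), ([313.0, 253.8], 144)]
  green [([391.0, 212.3], 590)]
  brass [([318.7, 197.7], 30), ([251.6, 208.7], 31), ([261.6, 233.1], 37), ([365.5, 302.4], 16), ([364.8, 310.6], 18)]
side after red [([314.1, 233.7], 67), ([313.3, 251.7], 182)]
  green [([390.9, 212.3], 594)]
  brass [([313.9, 128.5], 22), ([381.4, 131.4], 20), ([370.1, 134.6], 20), ([291.4, 138.3], 29), ([356.4, 138.4], 20), ([255.2, 159.2], 21), ([251.6, 208.7], 32), ([261.5, 232.9], 39), ([365.6, 302.5], 17), ([364.8, 310.6], 18)]
ferrule patch std side [[72, 59, 68, 64, 62, 65, 56, 62, 63, 58], [38, 41, 36, 37, 41, 25, 
[... 294 characters left out ...]
[0, 326, 45, 74, 1819], [59, 338, 19, 21, 166], [319, 345, 54, 55, 1339], [46, 359, 13, 41, 156]]
scene before red [([294.6, 115.3], 50), ([299.4, 128.7], 131)]
  green [([602.1, 73.9], 1387), ([248.3, 240.2], 695)]
  brass [([364.6, 184.0], 21), ([394.8, 209.0], 25), ([284.4, 282.9], 17)]
scene after red [([294.1, 115.9], 53), ([298.8, 129.4], 126)]
  green [([603.1, 74.3], 1342), ([248.3, 240.2], 693)]
  brass [([364.6, 184.0], 21), ([394.8, 209.0], 25), ([284.4, 282.9], 17)]
ferrule patch std scene [[149, 148, 147, 149, 150, 151, 149, 152, 153, 151], [87, 87, 84, 126, 146, 136, 135, 141, 138, 147], [91, 91, 92, 83, 94, 148, 99, 39, 30, 136], [154, 120, 96, 75, 74, 87, 104, 117, 127, 138]]
```

```bash
python3 -c "
from rig import robot
print(robot.close_job())"
```

```text
the job is handed in; nothing more can be done
None
```

The ferrule is out of the slot and standing in the press's brass loading pan, the tongs are back in their stand, and the job is handed in at about 27 s of the 66 s allowed.

**How it was done:** The moves allow no tilting of the gripper. I tilted the tongs to about 0.32 rad within the grip by pushing their blades lightly against a stand upright. The tips went into the slot without measurable contact. I gripped with 32 N at the gripper, roughly 25 N per jaw on the ferrule after the springs, and drew it out along the slot against about 7 N of drag. I then brought the tongs upright again by pressing their flange on the stand. The ferrule was lowered until it touched the pan floor, and I backed off before opening the jaws.

**Last checks:**
- **Ferrule:** seen standing upright in the pan from both cameras after release. At the end the scene camera still showed it there, but the gripper hid it in the side view.
- **Tongs:** hanging in the stand within about 2 pixels of where they were at the start.
- **Other objects:** the two spare ferrules and the lamp hood have not moved in either view. The relay cover was not measured by itself, but the brass knob on its top has not moved in the scene view.
- **Robot:** clear of everything, with no load on the wrist.

**What disagreed:**
- With the ferrule gripped, the gripper opening read 31–32 mm instead of the expected 34 mm. I put this down to give in the pads, because the drag force and the pictures showed the ferrule was held.
- Setting down reached about 9 N on the pan floor, with the ferrule held, before I eased off.

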